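# Load the busbar test fixture and roll its contact head down

## Task

Get the busbars ready for their insulation test: roll the fixture's recessed brass thumbwheel until the contact beam is right up, then slide every busbar from the rack under the apron into a bay of its own, fully home against the stop. Then roll the thumbwheel back until the beam is right down and its contacts press on all the busbars; leave the other things on the bench alone.

Things in the scene. Friction and masses are not known exactly. Their poses are not given: they have to be found in the camera images.
- thumbwheel (a joint): brass knurled wheel, dia 50, 14 mm wide, in a slot on the head, axle level along fixture y. Rad: 0 = contact beam right down (stop), 5.6 = right up (stop). Rolling its top away from the open front (+x, white arrow) raises the beam 1.43 mm/rad; back lowers it. Needs 2 to 3 N along the rim, stays where left; a fingertip pressed on with 6 to 15 N and dragged turns it by friction, in several strokes
- wheel_rim_top (a point): highest point of the thumbwheel's rim, mid-width, 87 mm above the bench; fixed to the fixture, axes as the fixture's: x away from its open front, z up. Only the top 9 mm of the wheel stands out of the black housing (64 mm along x, 56 mm along y); the aluminium top plate round the housing is 32 mm below this point
- contact_beam: aluminium beam inside the head over all bays, with a sprung brass shoe per bay (14 x 16 mm, over 2 N on a busbar when right down). Shoe undersides are 18.5 mm above the bench when down (blocking the bays), 26.5 mm when up; the bare end of a lying busbar reaches from 13.5 to 22.5 mm. Two red tell-tale pins on it stand 1 mm out of the top plate when down, 9 mm when up
- bay_1 (a point): where a busbar's centre is when it is fully home in bay 1 of the fixture, 18 mm above the bench; bays 1 to 4 lie side by side along +y, 58 mm apart; fixed to the fixture, x = the way busbars slide in. All bays are alike. The flat black bed is 12 mm above the bench, from 85 mm before this point (-x)
- bay_2 (a point): where a busbar's centre is when it is fully home in bay 2 of the fixture, 18 mm above the bench; bays 1 to 4 lie side by side along +y, 58 mm apart; fixed to the fixture, x = the way busbars slide in. All bays are alike. The grey apron over the bay mouths begins 35 mm after this point (+x), lower edge 28 mm above the bench
- bay_3 (a point): where a busbar's centre is when it is fully home in bay 3 of the fixture, 18 mm above the bench; bays 1 to 4 lie side by side along +y, 58 mm apart; fixed to the fixture, x = the way busbars slide in. All bays are alike. White guides, 28 mm above the bench, with round noses that begin 21 mm after this point, leave each bay 30 mm wide
- bay_4 (a point): where a busbar's centre is when it is fully home in bay 4 of the fixture, 18 mm above the bench; bays 1 to 4 lie side by side along +y, 58 mm apart; fixed to the fixture, x = the way busbars slide in. All bays are alike. The stop for a busbar's end is 80 mm after this point
- rack_mid (a point): middle of the blue rack's floor, 4 mm above the bench; fixed during a run. The rack (222 x 150 mm) holds the waiting busbars in four slots 56 mm apart along its x, busbars lying along its y. Each slot is 33 mm wide between posts 18 mm high (from the bench) that stand 52 to 64 mm either side of the middle; the middle 104 mm is clear for fingers
- busbar_1: flat copper busbar 160 x 24 x 9 mm, both ends alike, 0.25 kg, with an orange insulating sleeve 60 long x 27 wide x 12 mm thick round its middle (grip it there, across the 27 mm); origin at its very centre (half-way up), x along its length, z up; at the start it lies flat in a slot of the rack; None if absent in this run
- busbar_2: flat copper busbar 160 x 24 x 9 mm, both ends alike, 0.25 kg, with an orange insulating sleeve 60 long x 27 wide x 12 mm thick round its middle (grip it there, across the 27 mm); origin at its very centre (half-way up), x along its length, z up; at the start it lies flat in a slot of the rack; None if absent in this run
- busbar_3: flat copper busbar 160 x 24 x 9 mm, both ends alike, 0.25 kg, with an orange insulating sleeve 60 long x 27 wide x 12 mm thick round its middle (grip it there, across the 27 mm); origin at its very centre (half-way up), x along its length, z up; at the start it lies flat in a slot of the rack; None if absent in this run
- busbar_4: flat copper busbar 160 x 24 x 9 mm, both ends alike, 0.25 kg, with an orange insulating sleeve 60 long x 27 wide x 12 mm thick round its middle (grip it there, across the 27 mm); origin at its very centre (half-way up), x along its length, z up; at the start it lies flat in a slot of the rack; None if absent in this run
- hv_plug: orange high-voltage plug 40 x 85 x 45 mm, bystander; origin at its underside
- torch: black torch 40 x 116 x 41 mm, bystander; origin at its underside
- marker: marker pen 15 x 134 x 15 mm, bystander; origin at its underside

How it is judged:
By the outcome, as a careful person would: the job done as asked, in the order asked, and still so for the second after the job is handed in, with the robot touching nothing.
Of busbar_1, busbar_2, busbar_3, busbar_4 only 2 to 4 are there at a start; the rules pass over those that are not, and their reading is None.
At some moment in a run one of busbar_1, busbar_2, busbar_3, busbar_4 may be knocked a few centimetres aside while the robot is not near it.
Once in a run the grip may slacken for a moment while it holds something.
It also fails if it takes over 210 s, if anything falls off the work surface, if the arm or the gripper's body presses on something with over 40 N, if the wrist force passes 120 N, or if a joint passes its speed limit or range.

## Robot

A 6-joint arm with a two-finger parallel gripper is mounted at the origin on a cart in front of the work surface, level with it; the furniture and walls round the work are solid. World frame = base frame: x ahead of the robot, y to its left, z up, the work surface at z = 0. Lengths are in m, angles in rad, forces in N, time in s.
With the tool pointing down it reaches from about 0.3 to 0.75 m from the base axis. Payload 8.5 kg.
Tool frame: the origin (TCP) lies midway between the tips of the shut fingers; the grasp point (between the pads) lies 19 mm behind it; z points along the fingers, y is the direction in which the jaws open and shut (so a half turn about z gives the same grasp; the last joint's range is limited). The gripper opens to 88 mm and grips with 3 to 60 N. Pads are 18 mm wide; open, the fingers measure 123 mm over their backs; the gripper's body (75 mm by 187 mm) begins 45 mm behind the grasp point.
Start: joints at [-1.322, 0.381, 1.297, -0, 1.464, -0.215], TCP at [0.246, -0.492, 0.239] pointing down, gripper open.
Joint ranges: [-3.11, 3.11], [-0.89, 2.33], [0.22, 2.48], [-1.42, 4.56], [0.17, 2.85], [-2.88, 2.88]. Speed limits (rad/s): [2.39, 2.39, 3.14, 3.14, 3.14, 3.14].

## Interface

Orientations are given as a unit quaternion [x, y, z, w].
In Python, from station import * gives the robot as it stands.
- The arm moves only by the tool play_rows, never from a script. Its argument "motion" is a list of rows, each a list of 7 numbers: the shift along the tool's x, y, z in m, then the turn, a rotation vector about the tool's x, y, z in degrees, then the closure, from 0 (fully open) to 1 (shut). In form: [[tx, ty, tz, ax, ay, az, claw], ...]. A call has 1 to 10 rows; each row shifts and turns the commanded pose from where the row before left it, along the tool's axes as they then stand; what a row does not reach is not made up. A row lasts 1/10 s, in which the tool goes at most 50 mm and 8.59 degrees, less where a joint would pass 70% of its speed; a pose out of reach is approached as far as the arm can. A call with a gripper value outside its range is refused whole. The fingers move at their own pace and stop on an object; "grip_force" is the grip in N (left out, the last holds). Time passes only in rows, so rows that do not move let the fingers close. It gives the time, the measured TCP pose, the force and the opening at its end, in the units of the state.
- read_state(): the state, without advancing time (a new reading comes with each control period).
- get_image(name): name is "side" or "top"; returns a dict with "frame" (384x512x3 uint8, red, green, blue), "range_z" (384x512 float32, m along the optical axis (not along the pixel's ray), 0 where there is no reading), "K" (3x3 intrinsics, pixels), "k1" (the pictures are not rectified: a ray, as slopes to the right and down, at radius r is drawn at 1 + k1 r^2 times it, then the intrinsics apply), "R" (3x3) and "t" (3): a world point X has camera coordinates R X + t. Camera axes: x right, y down, z forward; pixel columns grow to the right and rows downward; lengths in m; the calibration is good to about 2 mm. A picture is of the moment at which its call begins.
- finish_job(): hands the job in, once; it reports no verdict.
The state is a dict: "t": time; "joints": joint angles; "dq": joint speeds; "joint_torque": joint torques, N m; "tcp_pos": TCP position; "tool_rot": TCP orientation; "ft_force": force on the tool from outside, world axes, zero at the start; "ft_torque": the same for the moment, N m; "grip_width": finger opening in m.
Only numpy, scipy, OpenCV 4.12 (cv2) and the standard library are available. Lean on these libraries where they do the work, as an engineer would, in place of code of your own. Each camera call takes 0.05 s, during which the arm holds its last target.

## Working session

There is one attempt and no reset: what is moved stays moved. The work goes in short steps, Python scripts to look and compute and a tool call to move; the robot and the scene stay as the last step left them, time stands still between calls to the robot, and variables do not carry over. Pictures are saved under pics/ and viewed, and the job is handed in when it is done.

Besides the shell and the picture viewer there is one more tool, called as name(argument=value, ...) on one line, values as JSON. play_rows: Moves the arm, as the interface text tells. Its arguments: {"type":"object","properties":{"motion":{"type":"array","items":{"type":"array","items":{"type":"number"}}},"grip_force":{"type":"number"}},"required":["motion"]}

```bash
ls; mkdir -p pics; python3 - <<'E'
from station import *
import cv2
print(read_state())
for n in("side","top"):
    im=get_image(n); cv2.imwrite(f"pics/{n}0.png",im["frame"][:,:,::-1])
    print(n,im["K"].tolist(),im["k1"],im["R"].tolist(),im["t"].tolist())
E
```

```text
pics
{'t': 0.0, 'joints': array([-1.32229094e+00,  3.81192587e-01,  1.29825314e+00, -3.42947146e-05,
        1.46360879e+00, -2.15305606e-01]), 'dq': array([ 0.00073818, -0.0004991 , -0.00039958,  0.00030857,  0.0018863 ,
       -0.00039171]), 'joint_torque': array([-2.90480448e-04, -4.37931705e+01, -2.24554217e+01,  7.12980889e-02,
        3.52313987e-02, -1.09703369e-04]), 'tcp_pos': array([ 0.24596362, -0.491619  ,  0.23814218]), 'tool_rot': array([ 9.73229533e-01,  2.29834162e-01, -2.91780662e-05, -7.30547065e-04]), 'ft_force': array([ 0.50851158, -0.36336615,  0.63140306]), 'ft_torque': array([-0.05915135,  0.00284712,  0.00185424]), 'grip_width': 0.08820349124331793}
side [[437.4727326583204, 0.0, 259.4582970571775], [0.0, 437.4727326583204, 192.6950776829852], [0.0, 0.0, 1.0]] -0.14412108523190695 [[-0.9838560537966629, -0.17855927060122875, 0.011993843838207138], [-0.1129285958145563, 0.5674471800461875, -0.8156291008203316], [0.13883226445970945, -0.8038160764378797, -0.5784507909969545]] [0.5095546522841394, 0.1584377679184153, 1.0828958704377043]
top [[439.48337962205267, 0.0, 254.76534082650159], [0.0, 439.48337962205267, 189.30913948024812], [0.0, 0.0, 1.0]] -0.11941357323481143 [[0.02359305720106317, -0.9997207805032138, -0.0013147935020099818], [-0.9975367268881294, -0.02345457072790527, -0.06610871063095523], [0.0660594138728542, 0.0028712613979334743, -0.9978115602140316]] [-0.04780792689698194, 0.5318195926103397, 1.195827937704496]
```

View pics/side0.png

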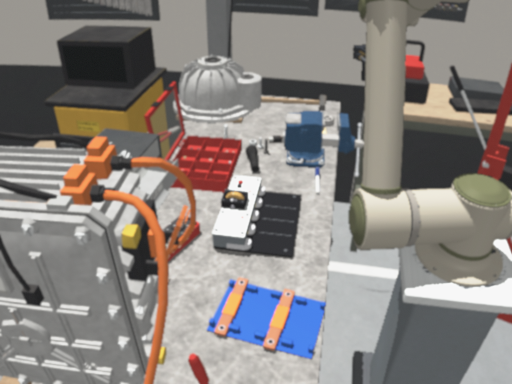

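View pics/top0.png

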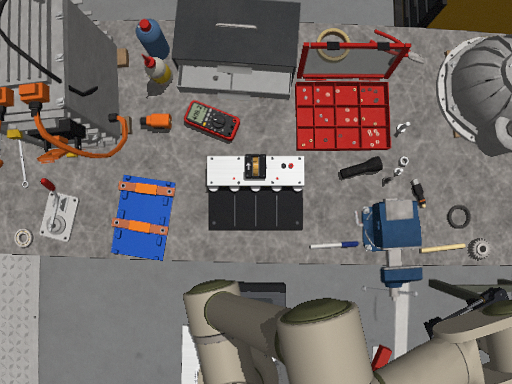

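```bash
cat > h.py <<'E'
from station import *
import cv2, numpy as np
from scipy.spatial.transform import Rotation as Ro
def und(im,uv):
    K=im["K"]; uv=np.atleast_2d(np.array(uv,float))
    return cv2.undistortPoints(uv.reshape(-1,1,2),K,np.array([im["k1"],0,0,0.])).reshape(-1,2)
def at_h(im,uv,h):
    n=und(im,uv); d=np.c_[n,np.ones(len(n))]@im["R"]; c=-im["R"].T@im["t"]
    s=(h-c[2])/d[:,2]; return c+d*s[:,None]
def cloud(im):
    H,W=im["range_z"].shape; uu,vv=np.meshgrid(np.arange(W),np.arange(H))
    n=und(im,np.c_[uu.ravel(),vv.ravel()]); z=im["range_z"].ravel()
    P=(np.c_[n,np.ones(len(n))]*z[:,None]-im["t"])@im["R"]
    P[z==0]=np.nan
    return P.reshape(H,W,3)
def proj(im,X):
    X=np.atleast_2d(X); r,_=cv2.Rodrigues(im["R"])
    return cv2.projectPoints(X.astype(float),r,im["t"],im["K"],np.array([im["k1"],0,0,0.]))[0].reshape(-1,2)
def tri(a,ua,b,ub):
    A=und(a,ua);B=und(b,ub)
    Pa=np.c_[a["R"],a["t"]];Pb=np.c_[b["R"],b["t"]]
    X=cv2.triangulatePoints(Pa,Pb,A.T,B.T); return (X[:3]/X[3]).T
def crop(im,x0,x1,y0,y1,s,name):
    c=im["frame"][y0:y1,x0:x1,::-1]; cv2.imwrite("pics/"+name,cv2.resize(c,None,fx=s,fy=s,interpolation=cv2.INTER_CUBIC))
E
python3 - <<'E'
from h import *
t=get_image("top"); s=get_image("side")
np.save("t0.npy",t,allow_pickle=True);np.save("s0.npy",s,allow_pickle=True)
crop(t,100,320,140,270,3.6,"t1.png"); crop(s,200,340,160,360,3,"s1.png")
for im in(t,s):
    C=cloud(im); f=cv2.cvtColor(im["frame"],cv2.COLOR_RGB2HSV)
    m=(f[:,:,0]>5)&(f[:,:,0]<20)&(f[:,:,1]>120)&(f[:,:,2]>120)
    n,l,st,ce=cv2.connectedComponentsWithStats(m.astype(np.uint8))
    for i in range(1,n):
        if st[i,4]>80: print(st[i],ce[i],np.nanmedian(C[l==i],0), at_h(im,ce[i],.013))
E
```

```text
[ 19  82  24  19 313] [30.53035144 90.54952077] [0.67932669 0.38719322 0.4539784 ] [[0.80807617 0.62962153 0.013     ]]
[ 0 87  6 16 82] [ 2.79268293 94.53658537] [0.67401069 0.44928184 0.44356081] [[0.79689186 0.71775067 0.013     ]]
[ 34 113  94  45 655] [ 81.62442748 138.16793893] [0.60507741 0.32693802 0.3506857 ] [[0.66776317 0.46235688 0.013     ]]
[146 113  23  13 258] [157.67829457 119.45736434] [0.7176869  0.2357534  0.04514371] [[0.72452671 0.2438438  0.013     ]]
[ 37 149  28  15 225] [ 50.38666667 155.66666667] [0.57064668 0.39754353 0.34556398] [[0.61599945 0.55306433 0.013     ]]
[118 181  57  15 432] [145.76388889 188.3125    ] [0.52855883 0.26811216 0.01590985] [[0.52873221 0.26922397 0.013     ]]
[112 218  56  17 440] [139.59318182 226.22272727] [0.42275506 0.28133734 0.01555305] [[0.42265958 0.28269006 0.013     ]]
[  61  135   55   69 1844] [ 88.77765727 170.15997831] [0.67211713 0.44452232 0.44293224] [[ 1.10215105 -0.16791471  0.013     ]]
[ 103  150   93  234 3447] [158.65506237 244.13170873] [0.57419154 0.4748711  0.35616047] [[0.75378873 0.1167781  0.013     ]]
[223 285  23  37 314] [232.78343949 304.08280255] [0.52675291 0.2710107  0.01652895] [[0.52793785 0.26767584 0.013     ]]
[271 298  21  44 331] [280.19335347 317.24773414] [0.42183171 0.28596821 0.01661803] [[0.42239045 0.28374298 0.013     ]]
```

View pics/t1.png

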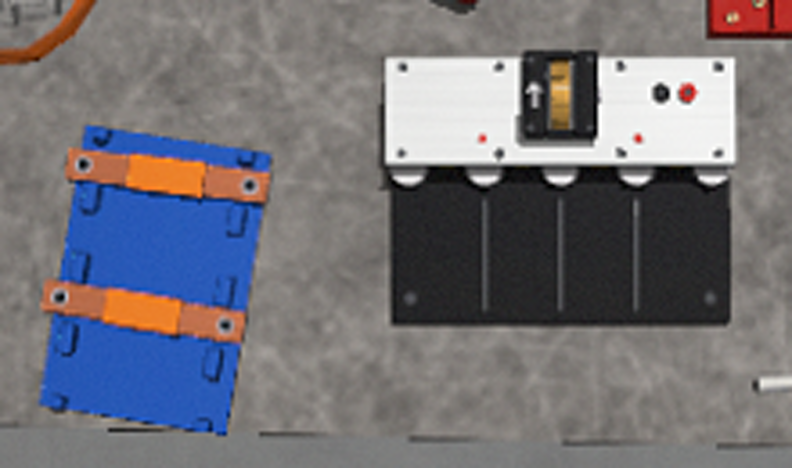

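View pics/s1.png

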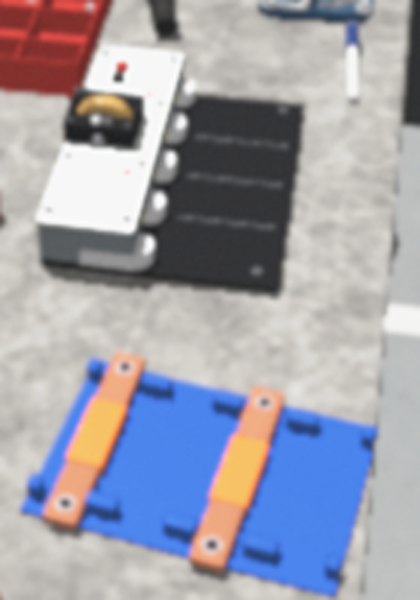

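```bash
python3 - <<'E'
from h import *
t=np.load("t0.npy",allow_pickle=True).item();s=np.load("s0.npy",allow_pickle=True).item()
tc=lambda x,y:[(x+.5)/3.6-.5+100,(y+.5)/3.6-.5+140]
sc=lambda x,y:[(x+.5)/3-.5+200,(y+.5)/3-.5+160]
print("plate",at_h(t,[tc(385,57),tc(735,57),tc(736,164),tc(385,165)],.055))
print("bed",at_h(t,[tc(391.5,324),tc(729.5,324)],.012))
print("lines",at_h(t,[tc(485,200),tc(485,310),tc(561,200),tc(561,310),tc(636,200),tc(637,310)],.0125))
print("wheel",at_h(t,[tc(561,97)],.087),"housing", at_h(t,[tc(522,52),tc(598,53),tc(597,138),tc(520,140)],.078))
print("noses",at_h(t,[tc(408,185),tc(484,187),tc(560,187),tc(636,187),tc(712,184)],.028))
print("pins",at_h(t,[tc(482,138),tc(638,138)],.056))
# side: plate corners
print("plate side",at_h(s,[sc(100,43),sc(185,50),sc(38,219),sc(135,235)],.055))
print("bed side",at_h(s,[sc(302,101),sc(277,291)],.012))
print("tri plate", tri(t,[tc(735,57),tc(736,164),tc(385,57),tc(385,165)],s,[sc(100,43),sc(185,50),sc(38,219),sc(135,235)]))
print("tri bed", tri(t,[tc(729.5,324),tc(391.5,324)],s,[sc(302,101),sc(277,291)]))
C=cloud(t)
def med(x0,x1,y0,y1):
    a,b=tc(x0,y0),tc(x1,y1);return np.nanmedian(C[int(a[1]):int(b[1])+1,int(a[0]):int(b[0])+1].reshape(-1,3),0)
print("platez",med(400,500,80,130),med(620,650,80,120),"bed z",med(400,470,220,290),med(650,710,220,290),"wheel",med(556,566,90,104), "rackz",med(120,200,215,270),'bench',med(300,370,200,300))
# wheel slice
for v in range(154,182): print(v,np.round(C[v,253:259],3)[:, [0,2]].tolist())
E
```

```text
plate [[ 0.61864999  0.09661891  0.055     ]
 [ 0.62478732 -0.16534354  0.055     ]
 [ 0.54447997 -0.16729924  0.055     ]
 [ 0.5375909   0.09402549  0.055     ]]
bed [[ 0.41848042  0.09024612  0.012     ]
 [ 0.42460306 -0.16913607  0.012     ]]
lines [[ 0.51546501  0.02088289  0.0125    ]
 [ 0.43102199  0.01867582  0.0125    ]
 [ 0.51684531 -0.03759904  0.0125    ]
 [ 0.43242408 -0.03958393  0.0125    ]
 [ 0.5181985  -0.09530717  0.0125    ]
 [ 0.43377058 -0.09784087  0.0125    ]]
wheel [[ 0.58772713 -0.03591272  0.087     ]] housing [[ 0.62132298 -0.00652525  0.078     ]
 [ 0.62188826 -0.06224585  0.078     ]
 [ 0.55930824 -0.06286937  0.078     ]
 [ 0.55652347 -0.00671128  0.078     ]]
noses [[ 0.52469803  0.07906004  0.028     ]
 [ 0.5245399   0.02114599  0.028     ]
 [ 0.5259002  -0.0366215   0.028     ]
 [ 0.52725694 -0.09438371  0.028     ]
 [ 0.53089905 -0.15219696  0.028     ]]
pins [[ 0.5593461   0.02221727  0.056     ]
 [ 0.56207153 -0.09383553  0.056     ]]
plate side [[ 0.62817828 -0.17131259  0.055     ]
 [ 0.54487554 -0.17528642  0.055     ]
 [ 0.6180127   0.09419763  
[... 2780 characters left out ...]
[0.567, 0.067], [0.567, 0.072], [0.568, 0.067], [0.567, 0.071], [0.567, 0.072], [0.569, 0.056]]
176 [[0.564, 0.074], [0.564, 0.078], [0.564, 0.079], [0.564, 0.079], [0.564, 0.076], [0.564, 0.081]]
177 [[0.561, 0.078], [0.561, 0.077], [0.561, 0.078], [0.561, 0.083], [0.561, 0.078], [0.561, 0.081]]
178 [[0.559, 0.069], [0.559, 0.069], [0.559, 0.072], [0.559, 0.073], [0.559, 0.074], [0.559, 0.071]]
179 [[0.558, 0.057], [0.558, 0.055], [0.558, 0.055], [0.558, 0.054], [0.558, 0.057], [0.558, 0.058]]
180 [[0.555, 0.058], [0.555, 0.059], [0.555, 0.053], [0.556, 0.052], [0.556, 0.051], [0.555, 0.06]]
181 [[0.552, 0.058], [0.553, 0.054], [0.553, 0.054], [0.553, 0.053], [0.553, 0.055], [0.553, 0.058]]
```

```bash
python3 - <<'E'
from h import *
t=np.load("t0.npy",allow_pickle=True).item()
C=cloud(t).reshape(-1,3)
for x0 in np.arange(.6,.85,.03):
    print(round(x0,2),[round(float(np.nanmax(np.r_[0,C[(C[:,0]>x0)&(C[:,0]<x0+.03)&(C[:,1]>y0)&(C[:,1]<y0+.04)][:,2]])),3) for y0 in np.arange(-.16,.12,.04)])
f=cv2.cvtColor(t["frame"],cv2.COLOR_RGB2HSV)
m=((f[:,:,0]>4)&(f[:,:,0]<20)&(f[:,:,1]>90)&(f[:,:,2]>100)).astype(np.uint8)
for y0,y1 in((178,200),(215,240)):
    mm=np.zeros_like(m); mm[y0:y1,105:180]=m[y0:y1,105:180]
    v,u=np.nonzero(mm); P=at_h(t,np.c_[u,v],.0145)[:,:2]
    (c,sz,a)=cv2.minAreaRect((P*1000).astype(np.float32)); d=np.linalg.svd(P-P.mean(0))[2][0]
    print(c,sz,a,P.mean(0),np.degrees(np.arctan2(d[1],d[0]))%180)
E
```

```text
0.6 [0.062, 0.064, 0.082, 0.088, 0.062, 0.059, 0.062, 0.009]
0.63 [0.045, 0.008, 0.005, 0.007, 0.008, 0.007, 0.006, 0.006]
0.66 [0.045, 0.009, 0.006, 0.008, 0.042, 0.041, 0.035, 0.008]
0.69 [0.047, 0.006, 0.007, 0.008, 0.042, 0.053, 0.05, 0.042]
0.72 [0.045, 0.006, 0.006, 0.006, 0.045, 0.051, 0.051, 0.042]
0.75 [0.12, 0.125, 0.123, 0.122, 0.089, 0.09, 0.041, 0.041]
0.78 [0.113, 0.116, 0.123, 0.124, 0.123, 0.124, 0.123, 0.125]
0.81 [0.192, 0.193, 0.193, 0.192, 0.192, 0.191, 0.192, 0.19]
0.84 [0.239, 0.192, 0.194, 0.194, 0.193, 0.192, 0.194, 0.194]
(528.5447998046875, 268.64337158203125) (160.28652954101562, 26.339038848876953) 84.3636474609375 [0.52851179 0.26861708] 84.2311752563018
(422.7784118652344, 283.90142822265625) (160.5706787109375, 26.4641056060791) 82.34075164794922 [0.42271533 0.28329653] 82.29312944620443
```

```bash
cat > go.py <<'E'
import sys
from h import *
def rel(p,psi=None):
    s=read_state(); R=Ro.from_quat(s["tool_rot"])
    d=R.inv().apply(np.array(p)-s["tcp_pos"])
    tx=R.as_matrix()[:,0]; cur=np.degrees(np.arctan2(tx[1],tx[0]))
    R0=None
    out=f"t={s['t']:.1f} tcp={np.round(s['tcp_pos'],4)} F={np.round(s['ft_force'],1)} w={s['grip_width']:.4f} psi={cur:.2f}\n tool shift mm={np.round(d*1000,1)}"
    if psi is not None:
        T=Ro.from_matrix(np.array([[np.cos(np.radians(psi)),np.sin(np.radians(psi)),0],[np.sin(np.radians(psi)),-np.cos(np.radians(psi)),0],[0,0,-1]]).T)
        out+=f" rotvec deg={np.round((R.inv()*T).as_rotvec(degrees=True),2)}; after-turn shift mm={np.round(T.inv().apply(np.array(p)-s['tcp_pos'])*1000,1)}"
    print(out)
if __name__=="__main__":
    a=[float(x) for x in sys.argv[1:]]; rel(a[:3],a[3] if len(a)>3 else None)
E
python3 go.py .574 -.036 .14 91.4
```

```text
t=0.2 tcp=[ 0.246  -0.4917  0.2384] F=[ 1.6 -0.2  0.4] w=0.0878 psi=26.57
 tool shift mm=[ 497.2 -260.8   98.7] rotvec deg=[-4.000e-02 -4.000e-02 -6.483e+01]; after-turn shift mm=[447.6 339.1  98.4]
```

play_rows(motion=[[0.027,-0.014,0,0,0,0,1],[0.027,-0.014,0,0,0,0,1],[0.027,-0.014,0,0,0,0,1],[0.027,-0.014,0,0,0,0,1],[0.027,-0.014,0,0,0,0,1],[0.027,-0.014,0,0,0,0,1],[0.027,-0.014,0,0,0,0,1],[0.027,-0.014,0,0,0,0,1],[0.027,-0.014,0,0,0,0,1],[0.027,-0.014,0,0,0,0,1]])

```text
t: 1.2
tcp_pos: [0.4254, -0.2448, 0.2387]
tool_rot: [0.973, 0.23, -0.0, -0.0]
ft_force: [0.2, 0.4, -0.8]
grip_width: 0.0104
```

play_rows(motion=[[0.0227,-0.012,0,0,0,0,1],[0.0227,-0.012,0,0,0,0,1],[0.0227,-0.012,0,0,0,0,1],[0.0227,-0.012,0,0,0,0,1],[0.0227,-0.012,0,0,0,0,1],[0.0227,-0.012,0,0,0,0,1],[0.0227,-0.012,0,0,0,0,1],[0.0227,-0.012,0,0,0,0,1],[0.0227,-0.012,0,0,0,0,1],[0.0227,-0.012,0,0,0,0,1]])

```text
t: 2.2
tcp_pos: [0.5747, -0.036, 0.2386]
tool_rot: [0.973, 0.23, -0.0, -0.0]
ft_force: [0.1, -0.8, 0.4]
grip_width: 0.0004
```

play_rows(motion=[[0,0,0.009,0,0,-8.1,1],[0,0,0.009,0,0,-8.1,1],[0,0,0.009,0,0,-8.1,1],[0,0,0.009,0,0,-8.1,1],[0,0,0.009,0,0,-8.1,1],[0,0,0.009,0,0,-8.1,1],[0,0,0.009,0,0,-8.1,1],[0,0,0.009,0,0,-8.1,1],[0,0,0.009,0,0,0,1],[0,0,0.009,0,0,0,1]])

```text
t: 3.2
tcp_pos: [0.5742, -0.037, 0.1481]
tool_rot: [0.7, 0.714, -0.0, -0.0]
ft_force: [-0.1, 1.4, -1.1]
grip_width: 0.0004
```

```bash
python3 go.py .574 -.036 .095 91.4; python3 - <<'E'
from h import *
s=get_image("side");crop(s,200,340,120,260,4,"s2.png")
t=get_image("top");crop(t,150,350,100,250,4,"t2.png")
E
```

```text
t=3.2 tcp=[ 0.5742 -0.037   0.1481] F=[-0.1  1.4 -1.1] w=0.0004 psi=91.16
 tool shift mm=[ 1.  -0.2 53.1] rotvec deg=[-0.01 -0.   -0.24]; after-turn shift mm=[ 1.  -0.2 53.1]
```

View pics/s2.png

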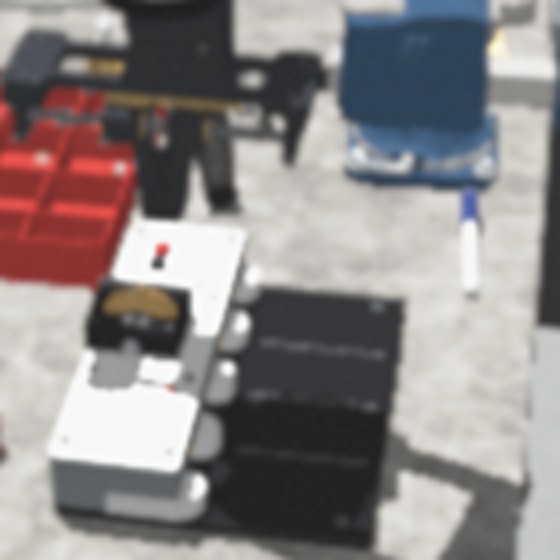

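View pics/t2.png

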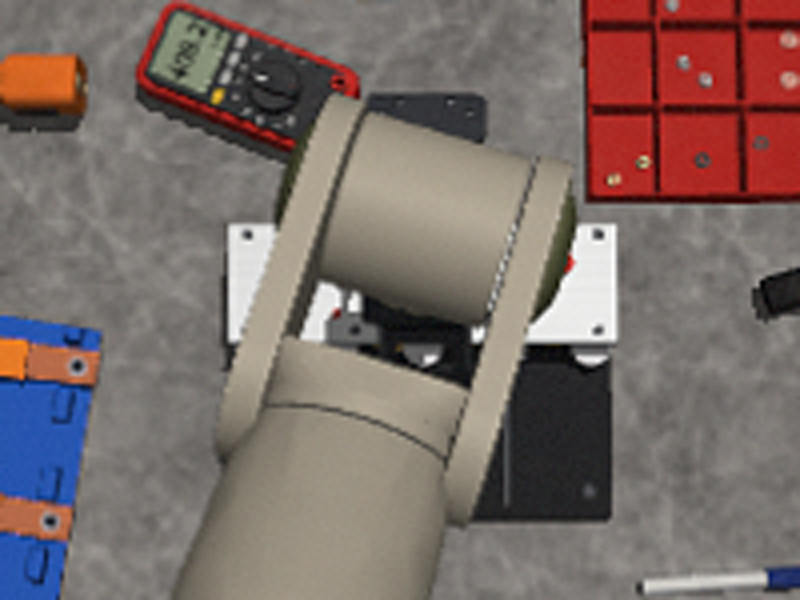

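```bash
python3 - <<'E'
from h import *
s=get_image("side");crop(s,225,270,135,180,14,"s3.png")
C=cloud(s)
for v in (150,155,160,164,168,171,173):
    print(v,[(u,np.round(C[v,u],3).tolist()) for u in range(233,262,2) ])
E
```

```text
150 [(233, [0.585, -0.002, 0.235]), (235, [0.582, -0.01, 0.231]), (237, [0.576, -0.009, 0.232]), (239, [0.573, -0.014, 0.23]), (241, [0.566, -0.005, 0.236]), (243, [0.56, -0.002, 0.238]), (245, [0.556, -0.005, 0.237]), (247, [0.552, -0.006, 0.237]), (249, [0.548, -0.01, 0.235]), (251, [0.543, -0.012, 0.234]), (253, [0.544, -0.039, 0.219]), (255, [0.599, -0.361, 0.033]), (257, [0.594, -0.371, 0.027]), (259, [0.595, -0.415, 0.002]), (261, [0.588, -0.413, 0.004])]
155 [(233, [0.586, -0.006, 0.219]), (235, [0.581, -0.005, 0.22]), (237, [0.583, -0.034, 0.204]), (239, [0.654, -0.364, 0.005]), (241, [0.566, -0.006, 0.221]), (243, [0.561, -0.006, 0.222]), (245, [0.556, -0.001, 0.225]), (247, [0.551, -0.004, 0.224]), (249, [0.547, -0.006, 0.224]), (251, [0.542, -0.006, 0.224]), (253, [0.6, -0.332, 0.03]), (255, [0.594, -0.334, 0.03]), (257, [0.596, -0.382, 0.002]), (259, [0.589, -0.382, 0.002]), (261, [0.582, -0.379, 0.005])]
160 [(233, [0.592, -0.03, 0.191]), (235, [0.586, -0.025, 0.194]), (237, [0.582, -0.032, 0.191]), (239, [0.576, -0.028, 0.194]), (241, [0.571, -0.028, 0.194]), (243, [0.5
[... 1465 characters left out ...]
.277, 0.002]), (249, [0.603, -0.281, -0.0]), (251, [0.596, -0.281, 0.001]), (253, [0.588, -0.273, 0.007]), (255, [0.582, -0.273, 0.008]), (257, [0.577, -0.279, 0.004]), (259, [0.571, -0.283, 0.003]), (261, [0.565, -0.285, 0.002])]
173 [(233, [0.649, -0.255, 0.003]), (235, [0.587, -0.027, 0.155]), (237, [0.582, -0.027, 0.155]), (239, [0.576, -0.026, 0.157]), (241, [0.572, -0.028, 0.156]), (243, [0.566, -0.026, 0.158]), (245, [0.562, -0.028, 0.157]), (247, [0.606, -0.265, 0.002]), (249, [0.601, -0.271, -0.001]), (251, [0.594, -0.269, 0.001]), (253, [0.587, -0.265, 0.004]), (255, [0.581, -0.27, 0.002]), (257, [0.575, -0.273, 0.001]), (259, [0.569, -0.275, 0.001]), (261, [0.563, -0.273, 0.002])]
```

View pics/s3.png

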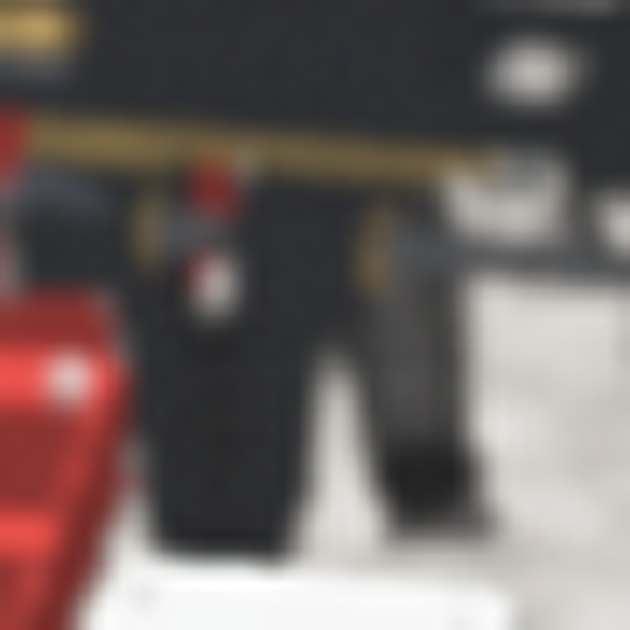

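play_rows(motion=[[0.001,0.003,0.018,0,0,-0.2,1],[0,0,0.018,0,0,0,1],[0,0,0.012,0,0,0,1],[0,0,0.007,0,0,0,1],[0,0,0,0,0,0,1],[0,0,0.002,0,0,0,1],[0,0,0,0,0,0,1]])

```text
t: 4.05
tcp_pos: [0.5774, -0.036, 0.0922]
tool_rot: [0.697, 0.717, 0.0, 0.0]
ft_force: [-0.3, -0.1, -0.5]
grip_width: 0.0004
```

play_rows(motion=[[0,0,0.002,0,0,0,1],[0,0,0,0,0,0,1]])

```text
t: 4.25
tcp_pos: [0.5772, -0.036, 0.0898]
tool_rot: [0.697, 0.717, 0.0, 0.0]
ft_force: [0.4, -0.6, -0.0]
grip_width: 0.0001
```

play_rows(motion=[[0,0,0.001,0,0,0,1],[0,0,0,0,0,0,1]])

```text
t: 4.45
tcp_pos: [0.5772, -0.036, 0.0887]
tool_rot: [0.697, 0.717, -0.0, -0.0]
ft_force: [0.5, -0.1, -0.4]
grip_width: 0.0007
```

play_rows(motion=[[0,0,0.001,0,0,0,1],[0,0,0,0,0,0,1]])

```text
t: 4.65
tcp_pos: [0.5771, -0.0359, 0.0876]
tool_rot: [0.697, 0.717, -0.0, -0.0]
ft_force: [0.8, 0.5, -0.1]
grip_width: 0.0003
```

play_rows(motion=[[0,0,0.0005,0,0,0,1],[0,0,0,0,0,0,1]])

```text
t: 4.85
tcp_pos: [0.5772, -0.036, 0.0872]
tool_rot: [0.697, 0.717, -0.0, -0.0]
ft_force: [0.3, -0.7, 0.2]
grip_width: 0.0003
```

play_rows(motion=[[0,0,0.0005,0,0,0,1],[0,0,0,0,0,0,1]])

```text
t: 5.05
tcp_pos: [0.5772, -0.0359, 0.0867]
tool_rot: [0.697, 0.717, 0.0, 0.0]
ft_force: [0.3, 0.3, 0.3]
grip_width: 0.0006
```

play_rows(motion=[[0,0,0.0005,0,0,0,1],[0,0,0,0,0,0,1]])

```text
t: 5.25
tcp_pos: [0.5773, -0.0359, 0.0865]
tool_rot: [0.697, 0.717, 0.0, 0.0]
ft_force: [-1.6, 0.6, 2.2]
grip_width: 0.0006
```

play_rows(motion=[[0,0,0.0005,0,0,0,1],[0,0,0,0,0,0,1]])

```text
t: 5.45
tcp_pos: [0.5773, -0.036, 0.0863]
tool_rot: [0.697, 0.717, 0.0, 0.0]
ft_force: [-1.2, 0.6, 6.4]
grip_width: 0.0007
```

play_rows(motion=[[0,0,0.0005,0,0,0,1],[0,0,0,0,0,0,1]])

```text
t: 5.65
tcp_pos: [0.5774, -0.036, 0.0862]
tool_rot: [0.697, 0.717, 0.0, 0.001]
ft_force: [-3.3, 0.6, 9.1]
grip_width: 0.0006
```

play_rows(motion=[[0,0,0.0005,0,0,0,1],[0,0,0,0,0,0,1]])

```text
t: 5.85
tcp_pos: [0.5774, -0.036, 0.0861]
tool_rot: [0.697, 0.717, 0.0, 0.001]
ft_force: [-3.0, 1.1, 11.8]
grip_width: 0.0004
```

play_rows(motion=[[0,0.003,0,0,0,0,1],[0,0.003,0,0,0,0,1],[0,0.003,0,0,0,0,1],[0,0.003,0,0,0,0,1],[0,0.003,0,0,0,0,1]])

```text
t: 6.35
tcp_pos: [0.5932, -0.0356, 0.0871]
tool_rot: [0.697, 0.717, 0.001, 0.002]
ft_force: [-2.9, 1.3, 17.6]
grip_width: 0.0005
```

play_rows(motion=[[0,0.003,0,0,0,0,1],[0,0.003,0,0,0,0,1],[0,0.003,0,0,0,0,1],[0,0.002,0,0,0,0,1]])

```text
t: 6.75
tcp_pos: [0.6043, -0.0354, 0.0867]
tool_rot: [0.697, 0.717, 0.001, 0.002]
ft_force: [-1.1, 0.1, 12.4]
grip_width: 0.0002
```

play_rows(motion=[[0,0,-0.006,0,0,0,1],[0,-0.014,0,0,0,0,1],[0,-0.0135,0,0,0,0,1],[0,0,0.004,0,0,0,1],[0,0,0.0016,0,0,0,1],[0,0,0,0,0,0,1]])

```text
t: 7.35
tcp_pos: [0.5756, -0.036, 0.0856]
tool_rot: [0.697, 0.717, -0.0, -0.0]
ft_force: [-5.1, 0.1, 9.8]
grip_width: 0.0004
```

play_rows(motion=[[0,0.004,0,0,0,0,1],[0,0.004,0,0,0,0,1],[0,0.004,0,0,0,0,1],[0,0.004,0,0,0,0,1],[0,0.004,0,0,0,0,1],[0,0.004,0,0,0,0,1],[0,0.003,0,0,0,0,1]])

```text
t: 8.05
tcp_pos: [0.6044, -0.0353, 0.0867]
tool_rot: [0.697, 0.717, 0.001, 0.002]
ft_force: [-0.9, 0.5, 10.2]
grip_width: 0.0006
```

```bash
python3 go.py .577 -.036 .087 91.4; python3 - <<'E'
from h import *
s=get_image("side");crop(s,205,270,165,245,7,"s4.png")
E
```

```text
t=8.1 tcp=[ 0.6044 -0.0353  0.0867] F=[-0.9  0.5 10.2] w=0.0006 psi=91.58
 tool shift mm=[  0.1 -27.4  -0.4] rotvec deg=[0.2  0.05 0.18]; after-turn shift mm=[  0.  -27.4  -0.3]
```

View pics/s4.png

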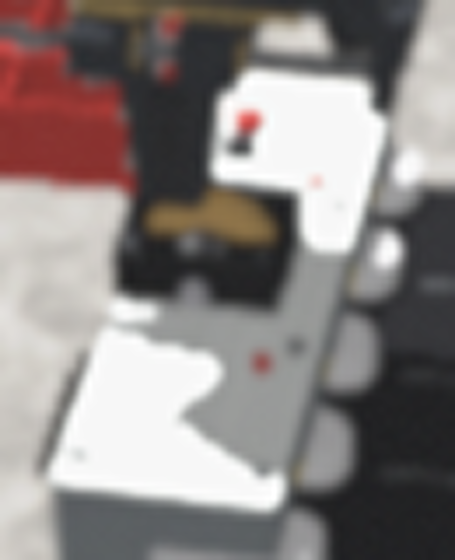

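play_rows(motion=[[0,0,-0.006,0,0,0,1],[0,-0.014,0,0,0,0,1],[0,-0.013,0,0,0,0,1],[0,0,0.004,0,0,0,1],[0,0,0.002,0,0,0,1],[0,0,0,0,0,0,1]])

```text
t: 8.7
tcp_pos: [0.576, -0.036, 0.0857]
tool_rot: [0.697, 0.717, -0.0, -0.0]
ft_force: [-6.5, 0.4, 10.2]
grip_width: 0.0002
```

play_rows(motion=[[0,0.004,0,0,0,0,1],[0,0.004,0,0,0,0,1],[0,0.004,0,0,0,0,1],[0,0.004,0,0,0,0,1],[0,0.004,0,0,0,0,1],[0,0.004,0,0,0,0,1],[0,0.003,0,0,0,0,1]])

```text
t: 9.4
tcp_pos: [0.6046, -0.0354, 0.0867]
tool_rot: [0.697, 0.717, 0.001, 0.002]
ft_force: [-0.8, 0.9, 10.7]
grip_width: 0.0007
```

play_rows(motion=[[0,0,-0.006,0,0,0,1],[0,-0.014,0,0,0,0,1],[0,-0.013,0,0,0,0,1],[0,0,0.004,0,0,0,1],[0,0,0.002,0,0,0,1],[0,0,0,0,0,0,1]])

```text
t: 10.0
tcp_pos: [0.5761, -0.036, 0.0857]
tool_rot: [0.697, 0.717, -0.0, -0.0]
ft_force: [-6.9, 0.7, 10.3]
grip_width: 0.0003
```

play_rows(motion=[[0,0.004,0,0,0,0,1],[0,0.004,0,0,0,0,1],[0,0.004,0,0,0,0,1],[0,0.004,0,0,0,0,1],[0,0.004,0,0,0,0,1],[0,0.004,0,0,0,0,1],[0,0.003,0,0,0,0,1]])

```text
t: 10.7
tcp_pos: [0.6047, -0.0354, 0.0867]
tool_rot: [0.697, 0.717, 0.001, 0.002]
ft_force: [-1.1, 1.0, 10.7]
grip_width: 0.0003
```

play_rows(motion=[[0,0,-0.006,0,0,0,1],[0,-0.014,0,0,0,0,1],[0,-0.013,0,0,0,0,1],[0,0,0.004,0,0,0,1],[0,0,0.002,0,0,0,1],[0,0,0,0,0,0,1]])

```text
t: 11.3
tcp_pos: [0.5761, -0.036, 0.0857]
tool_rot: [0.697, 0.717, -0.0, -0.0]
ft_force: [-6.1, 0.2, 10.7]
grip_width: 0.0004
```

play_rows(motion=[[0,0.004,0,0,0,0,1],[0,0.004,0,0,0,0,1],[0,0.004,0,0,0,0,1],[0,0.004,0,0,0,0,1],[0,0.002,0,0,0,0,1],[0,0.002,0,0,0,0,1]])

```text
t: 11.9
tcp_pos: [0.5954, -0.0356, 0.0869]
tool_rot: [0.697, 0.717, -0.001, -0.001]
ft_force: [-18.9, -1.3, 27.1]
grip_width: 0.0005
```

play_rows(motion=[[0,-0.002,-0.002,0,0,0,1],[0,0,-0.02,0,0,0,1],[0,-0.03,-0.03,0,0,0,1],[0,-0.03,-0.03,0,0,0,1],[0,-0.04,-0.02,0,0,0,0.6],[0,-0.04,0,0,0,0,0.6],[0.02,-0.03,0,0,0,0,0.6],[0.04,0,0,0,0,0,0.6],[0.04,0,0,0,0,0,0.6],[0.04,0,0,0,0,0,0.6]])

```text
t: 12.9
tcp_pos: [0.4206, 0.1012, 0.1873]
tool_rot: [0.698, 0.716, 0.0, 0.0]
ft_force: [1.3, 0.1, 0.4]
grip_width: 0.0352
```

```bash
python3 - <<'E'
from h import *
s=get_image("side");crop(s,205,270,165,245,7,"s5.png")
t=get_image("top");crop(t,200,310,145,235,7,"t5.png")
print(read_state()["tcp_pos"])
s0=np.load("s0.npy",allow_pickle=True).item();t0=np.load("t0.npy",allow_pickle=True).item()
crop(s0,205,270,165,245,7,"s5b.png");
def red(im,box):
    f=im["frame"].astype(int);m=(f[...,0]-np.maximum(f[...,1],f[...,2])>40).astype(np.uint8);x0,x1,y0,y1=box
    mm=np.zeros_like(m);mm[y0:y1,x0:x1]=m[y0:y1,x0:x1]
    n,l,st,ce=cv2.connectedComponentsWithStats(mm);return [(c.round(2).tolist(),int(q[4])) for c,q in zip(ce[1:],st[1:])]
for a in(s0,s):print(red(a,(205,270,165,245)))
for a in(t0,t):print(red(a,(205,305,150,190)))
E
```

```text
[0.42012636 0.10321538 0.18714425]
[([217.46, 176.94], 677), ([240.0, 182.0], 9), ([238.5, 194.0], 6), ([235.0, 194.0], 1)]
[([217.46, 176.94], 677), ([240.0, 182.0], 9), ([250.0, 189.5], 2), ([231.75, 194.06], 16), ([237.0, 192.0], 1), ([242.0, 215.5], 2)]
[([254.0, 159.0], 5), ([256.0, 161.55], 11), ([290.6, 165.0], 20), ([255.22, 166.39], 18), ([257.0, 170.5], 2), ([233.5, 178.0], 6), ([276.83, 177.83], 6)]
[([255.18, 160.27], 11), ([257.0, 158.0], 1), ([290.6, 165.0], 20), ([255.14, 166.64], 22), ([233.29, 178.0], 7), ([277.0, 177.71], 7)]
```

View pics/s5.png

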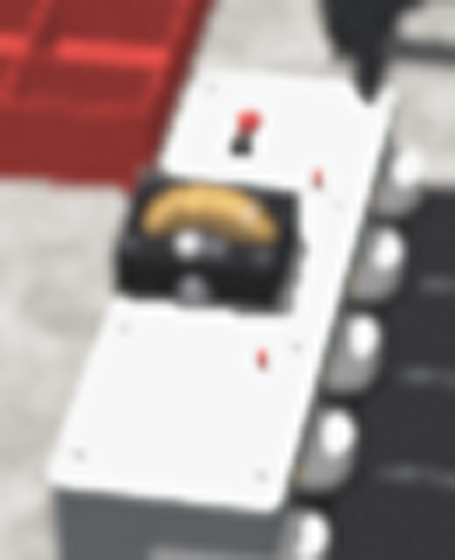

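View pics/t5.png

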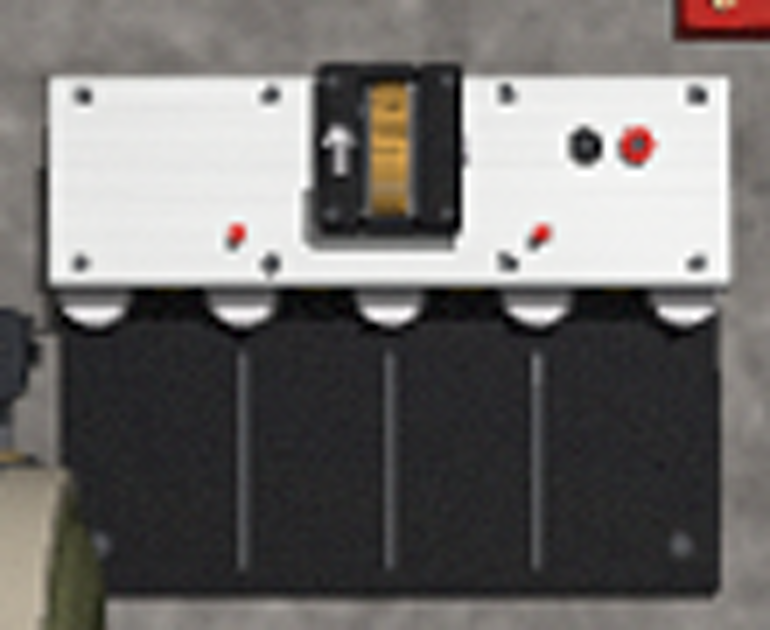

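```bash
cat > bars.py <<'E'
from h import *
def bars(im,box,hh=.0145):
    f=cv2.cvtColor(im["frame"],cv2.COLOR_RGB2HSV)
    m=((f[:,:,0]>4)&(f[:,:,0]<20)&(f[:,:,1]>90)&(f[:,:,2]>100)).astype(np.uint8)
    x0,x1,y0,y1=box; mm=np.zeros_like(m); mm[y0:y1,x0:x1]=m[y0:y1,x0:x1]
    n,l,st,ce=cv2.connectedComponentsWithStats(mm,connectivity=8)
    for i in range(1,n):
        if st[i,4]<150: continue
        v,u=np.nonzero(l==i); P=at_h(im,np.c_[u,v],hh)[:,:2]
        c,sz,a=cv2.minAreaRect((P*1000).astype(np.float32)); d=np.linalg.svd(P-P.mean(0))[2][0]
        print(np.round(c,1),np.round(sz,1),"mean",P.mean(0).round(4),"ang",round(np.degrees(np.arctan2(d[1],d[0]))%180,1))
if __name__=="__main__":
    t=get_image("top"); bars(t,(100,310,145,260)); crop(t,90,320,130,270,3.4,sys.argv[1] if len(sys.argv)>1 else "tb.png")
    s=get_image("side"); crop(s,190,340,160,360,2.9,"side_"+(sys.argv[1] if len(sys.argv)>1 else "tb.png"))
E
sed -i '1i import sys' bars.py; python3 bars.py b1.png; python3 go.py .4225 .283 .05 82.3;python3 go.py .528 .2687 .05 84.2
```

```text
[528.6 269.4] [158.8  26.3] mean [0.5287 0.2701] ang 84.2
[428.9 326.1] [75.1 26.3] mean [0.4284 0.3232] ang 82.8
t=13.1 tcp=[0.4205 0.1003 0.187 ] F=[ 0.6 -1.1  0.1] w=0.0349 psi=91.69
 tool shift mm=[182.6   7.3 137. ] rotvec deg=[0.01 0.01 9.39]; after-turn shift mm=[181.3 -22.5 137. ]
t=13.1 tcp=[0.4205 0.1003 0.187 ] F=[ 0.6 -1.1  0.1] w=0.0349 psi=91.69
 tool shift mm=[165.2 112.4 137. ] rotvec deg=[0.01 0.01 7.49]; after-turn shift mm=[178.4  89.9 137. ]
```

View pics/b1.png

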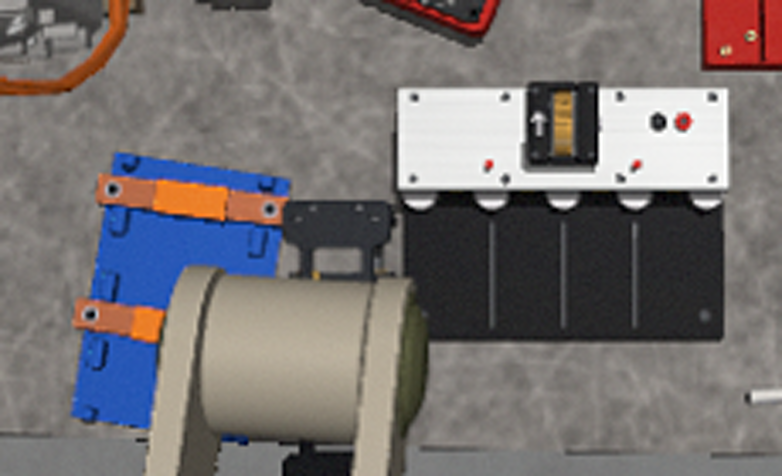

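play_rows(motion=[[0,0,0,0,0,7.5,0.35],[0.022,0.011,0.01,0,0,0,0.35],[0.022,0.011,0.015,0,0,0,0.35],[0.022,0.011,0.015,0,0,0,0.35],[0.022,0.011,0.015,0,0,0,0.35],[0.022,0.011,0.015,0,0,0,0.35],[0.022,0.011,0.015,0,0,0,0.35],[0.022,0.011,0.015,0,0,0,0.35],[0.022,0.011,0.015,0,0,0,0.35],[0,0,0.022,0,0,0,0.35]])

```text
t: 14.1
tcp_pos: [0.5284, 0.2664, 0.0496]
tool_rot: [0.743, 0.669, 0.001, 0.001]
ft_force: [-0.4, -1.1, -0.2]
grip_width: 0.0572
```

```bash
python3 go.py .528 .2687 .006 84.2; python3 - <<'E'
from h import *
s=get_image("side");crop(s,180,340,230,350,4,"s6.png")
E
```

```text
t=14.1 tcp=[0.5284 0.2664 0.0496] F=[-0.4 -1.1 -0.2] w=0.0572 psi=84.05
 tool shift mm=[ 2.2 -0.8 43.6] rotvec deg=[ 0.17 -0.07 -0.15]; after-turn shift mm=[ 2.2 -0.6 43.6]
```

View pics/s6.png

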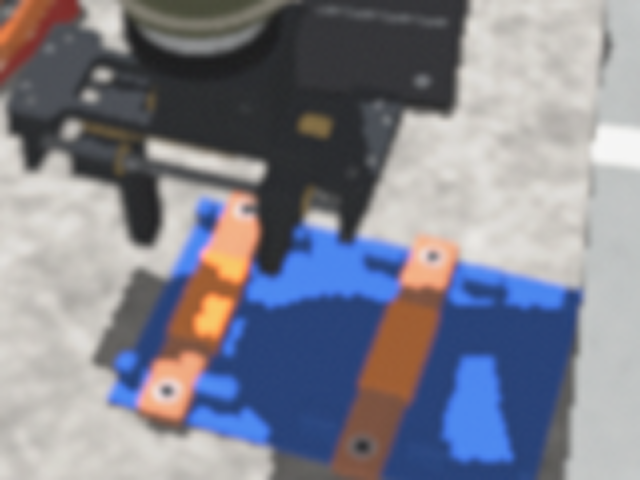

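play_rows(motion=[[0.002,-0.0005,0.015,0,0,0,0.35],[0,0,0.015,0,0,0,0.35],[0,0,0.008,0,0,0,0.35],[0,0,0.0045,0,0,0,0.35],[0,0,0,0,0,0,0.35],[0,0,0,0,0,0,1],[0,0,0,0,0,0,1],[0,0,0,0,0,0,1],[0,0,0,0,0,0,1],[0,0,0,0,0,0,1]], grip_force=35)

```text
t: 15.15
tcp_pos: [0.5274, 0.2678, 0.0084]
tool_rot: [0.743, 0.669, 0.002, 0.001]
ft_force: [6.1, -2.3, -0.9]
grip_width: 0.0264
```

play_rows(motion=[[0,0,-0.005,0,0,0,1],[0,0,-0.01,0,0,0,1],[0,0,-0.02,0,0,0,1],[0,0,-0.03,0,0,0,1],[0,0,-0.03,0,0,0,1],[0,0,0,0,0,0,1]])

```text
t: 15.75
tcp_pos: [0.5267, 0.2684, 0.1061]
tool_rot: [0.743, 0.67, 0.003, 0.001]
ft_force: [1.1, -0.1, -4.0]
grip_width: 0.0266
```

```bash
python3 go.py .44 .0476 .08 1.4
```

```text
t=15.8 tcp=[0.5267 0.2684 0.1061] F=[ 1.1 -0.1 -4. ] w=0.0266 psi=84.08
 tool shift mm=[-228.6  -63.7   25.1] rotvec deg=[ 0.19 -0.38 82.68]; after-turn shift mm=[-92.1 218.6  26.1]
```

play_rows(motion=[[-0.022,-0.006,0,0,0,0,1],[-0.023,-0.006,0,0,0,0,1],[-0.023,-0.006,0,0,0,0,1],[-0.023,-0.007,0,0,0,0,1],[-0.023,-0.007,0,0,0,0,1],[-0.023,-0.007,0,0,0,0,1],[-0.023,-0.007,0,0,0,0,1],[-0.023,-0.006,0,0,0,0,1],[-0.023,-0.006,0,0,0,0,1],[-0.0226,-0.006,0,0,0,0,1]])

```text
t: 16.75
tcp_pos: [0.4369, 0.0463, 0.1015]
tool_rot: [0.743, 0.67, -0.001, -0.001]
ft_force: [-0.2, 0.8, -1.7]
grip_width: 0.0267
```

play_rows(motion=[[0,0,0,0,0,8.25,1],[0,0,0,0,0,8.25,1],[0,0,0,0,0,8.25,1],[0,0,0,0,0,8.25,1],[0,0,0,0,0,8.25,1],[0,0,0,0,0,8.25,1],[0,0,0,0,0,8.25,1],[0,0,0,0,0,8.25,1],[0,0,0,0,0,8.25,1],[0,0,0,0,0,8.25,1]])

```text
t: 17.75
tcp_pos: [0.4373, 0.0472, 0.1015]
tool_rot: [1.0, 0.011, -0.001, -0.0]
ft_force: [0.2, -0.0, -3.0]
grip_width: 0.0265
```

```bash
python3 go.py .44 .0476 .024 1.4; python3 bars.py b2.png
```

```text
t=17.8 tcp=[0.4373 0.0472 0.1015] F=[ 0.2 -0.  -3. ] w=0.0265 psi=1.24
 tool shift mm=[ 2.9 -0.3 77.5] rotvec deg=[-0.02  0.12 -0.16]; after-turn shift mm=[ 2.7 -0.4 77.5]
[422.8 283.9] [160.6  26.5] mean [0.4228 0.2834] ang 82.3
```

View pics/b2.png

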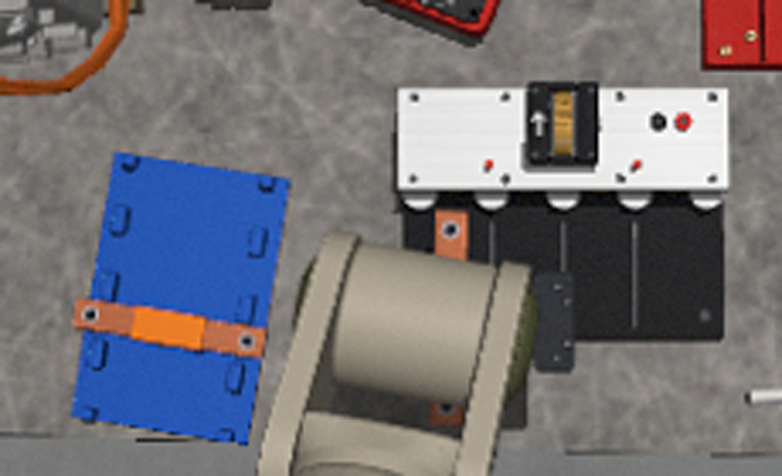

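View pics/side_b2.png

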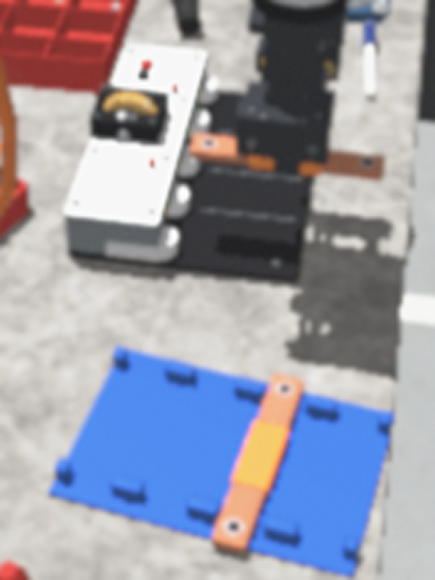

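```bash
python3 - <<'E'
from h import *
t=get_image("top")
P=at_h(t,[[(449.5)/3.4-.35+90,230.5/3.4-.35+130],[447/3.4-.35+90,407.5/3.4-.35+130]],.1075);print(P)
d=P[0]-P[1];print(np.degrees(np.arctan2(d[1],d[0])),np.linalg.norm(d),P.mean(0))
C=cloud(t);print(np.nanmedian(C[194:202,219:226].reshape(-1,3),0))
crop(t,205,240,185,260,8,"t6.png")
E
```

```text
[[0.50404457 0.04803354 0.1075    ]
 [0.3716144  0.04630869 0.1075    ]]
0.7462105860328073 0.13244140547426625 [0.43782948 0.04717111 0.1075    ]
[0.50493537 0.04758882 0.10833528]
```

View pics/t6.png

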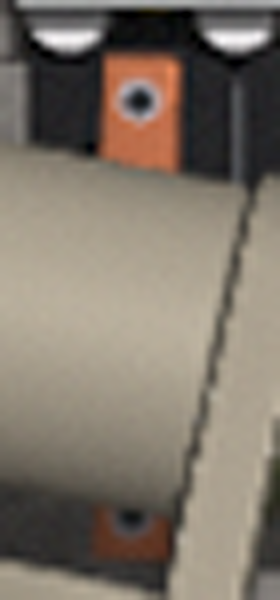

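play_rows(motion=[[0.0015,0,0.015,0,0,-0.3,1],[0,0,0.02,0,0,0,1],[0,0,0.02,0,0,0,1],[0,0,0.015,0,0,0,1],[0,0,0.008,0,0,0,1],[0,0,0.003,0,0,0,1],[0,0,0.002,0,0,0,1],[0,0,0.001,0,0,0,1],[0,0,0,0,0,0,1]])

```text
t: 18.8
tcp_pos: [0.4398, 0.047, 0.019]
tool_rot: [1.0, 0.017, 0.0, 0.0]
ft_force: [0.1, 0.1, -3.0]
grip_width: 0.0264
```

```bash
python3 go.py .5049 .0492 .0165 1.4;python3 - <<'E'
from h import *
t=get_image("top");s=get_image("side")
crop(t,205,240,165,260,6,"t7.png"); crop(s,215,335,180,270,6,"s7.png")
E
```

```text
t=18.8 tcp=[0.4398 0.047  0.019 ] F=[ 0.1  0.1 -3. ] w=0.0264 psi=1.90
 tool shift mm=[65.2  0.   2.5] rotvec deg=[ 0.01 -0.04  0.5 ]; after-turn shift mm=[65.2 -0.6  2.5]
```

View pics/t7.png

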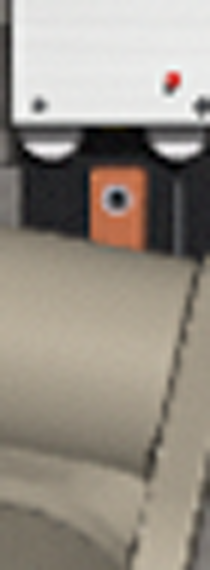

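View pics/s7.png

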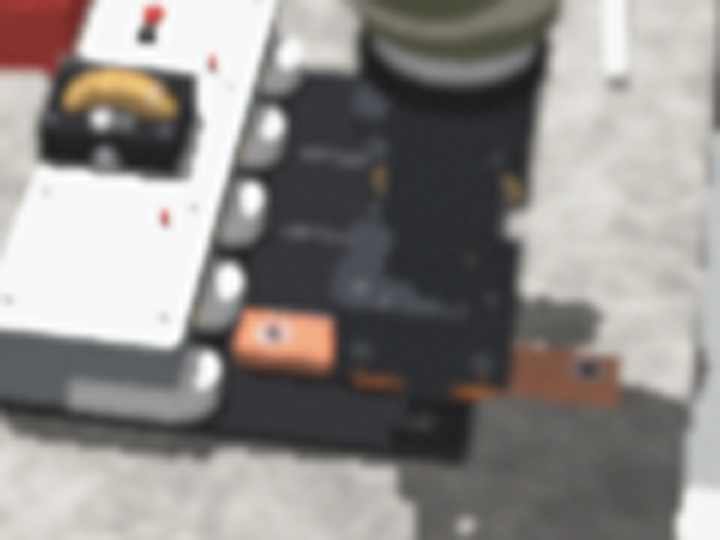

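play_rows(motion=[[0,-0.001,0.001,0,0,0,1],[0,0,0.001,0,0,0,1],[0,0,0,0,0,0,1]])

```text
t: 19.2
tcp_pos: [0.4395, 0.0481, 0.0166]
tool_rot: [1.0, 0.016, -0.0, -0.0]
ft_force: [0.3, 0.4, -1.9]
grip_width: 0.0264
```

play_rows(motion=[[0,0,0.0005,0,0,0,1],[0,0,0.0005,0,0,0,1],[0,0,0,0,0,0,1]])

```text
t: 19.5
tcp_pos: [0.4395, 0.0481, 0.0162]
tool_rot: [1.0, 0.016, 0.0, 0.0]
ft_force: [-2.0, 0.4, 7.3]
grip_width: 0.0265
```

play_rows(motion=[[0.004,0,-0.0006,0,0,0,1],[0.006,0,0,0,0,0,1],[0.006,0,0,0,0,0,1],[0.006,0,0,0,0,0,1],[0.006,0,0,0,0,0,1],[0,0,0,0,0,0,1]])

```text
t: 20.1
tcp_pos: [0.4689, 0.0489, 0.0163]
tool_rot: [1.0, 0.016, 0.001, 0.0]
ft_force: [1.3, -0.4, 0.2]
grip_width: 0.0267
```

```bash
python3 go.py .5049 .0497 .0165 1.4;python3 - <<'E'
from h import *
t=get_image("top");s=get_image("side")
crop(t,205,240,165,260,6,"t8.png"); crop(s,215,335,180,270,6,"s8.png")
E
```

```text
t=20.1 tcp=[0.4689 0.0489 0.0163] F=[ 1.3 -0.4  0.2] w=0.0267 psi=1.87
 tool shift mm=[36.   0.4 -0.1] rotvec deg=[ 0.01 -0.13  0.47]; after-turn shift mm=[36.   0.1 -0.2]
```

View pics/s8.png

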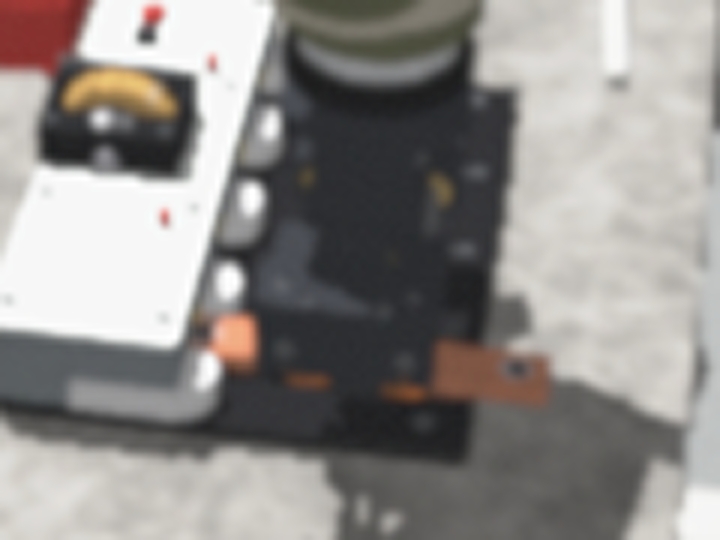

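play_rows(motion=[[0.006,0,0,0,0,0.2,1],[0.006,0,0,0,0,0.2,1],[0.006,0,0,0,0,0,1],[0.006,0,0,0,0,0,1],[0.003,0,0,0,0,0,1],[0,0,0,0,0,0,1]])

```text
t: 20.8
tcp_pos: [0.4953, 0.0497, 0.0163]
tool_rot: [1.0, 0.013, 0.001, 0.0]
ft_force: [-0.0, 0.7, 2.1]
grip_width: 0.0265
```

play_rows(motion=[[0.003,0,0,0,0,0,1],[0.003,0,0,0,0,0,1],[0,0,0,0,0,0,1]])

```text
t: 21.1
tcp_pos: [0.5007, 0.0499, 0.0163]
tool_rot: [1.0, 0.013, 0.0, -0.0]
ft_force: [-2.3, 0.4, 3.5]
grip_width: 0.0263
```

play_rows(motion=[[0.002,0,0,0,0,0,1],[0,0,0,0,0,0,1]])

```text
t: 21.3
tcp_pos: [0.5024, 0.05, 0.0163]
tool_rot: [1.0, 0.013, -0.0, -0.0]
ft_force: [-3.6, 0.1, 5.3]
grip_width: 0.0265
```

play_rows(motion=[[0.0015,0,0,0,0,0,1],[0,0,0,0,0,0,1]])

```text
t: 21.5
tcp_pos: [0.5031, 0.05, 0.0163]
tool_rot: [1.0, 0.013, -0.001, -0.0]
ft_force: [-7.0, -0.4, 7.6]
grip_width: 0.0265
```

play_rows(motion=[[0.0015,0,0,0,0,0,1],[0,0,0,0,0,0,1]])

```text
t: 21.7
tcp_pos: [0.5031, 0.05, 0.0162]
tool_rot: [1.0, 0.013, -0.003, -0.0]
ft_force: [-13.8, -1.3, 13.2]
grip_width: 0.0264
```

play_rows(motion=[[0.001,0,0,0,0,0,1],[0,0,0,0,0,0,1]])

```text
t: 21.9
tcp_pos: [0.5032, 0.05, 0.0162]
tool_rot: [1.0, 0.013, -0.004, -0.0]
ft_force: [-15.6, -3.1, 16.4]
grip_width: 0.0263
```

play_rows(motion=[[-0.002,0,0,0,0,0,1],[0,0,0,0,0,0,0.5],[0,0,0,0,0,0,0.5],[0,0,0,0,0,0,0.5],[0,0,-0.01,0,0,0,0.5],[0,0,-0.02,0,0,0,0.5],[0,0,-0.03,0,0,0,0.5],[0,0,-0.04,0,0,0,0.5],[-0.02,-0.02,-0.02,0,0,0,0.5]])

```text
t: 22.8
tcp_pos: [0.4865, 0.0683, 0.1397]
tool_rot: [1.0, 0.012, 0.003, 0.001]
ft_force: [-0.2, -0.3, -0.2]
grip_width: 0.0443
```

play_rows(motion=[[0.0,-0.04,0,0,0,-8.3,0.35],[0.0,-0.04,0,0,0,-8.3,0.35],[0.0,0,0,0,0,-8.3,0.35],[0.0,0,0,0,0,-8.3,0.35],[0.0,0,0,0,0,-8.3,0.35],[0.0,0,0,0,0,-8.3,0.35],[0.0,0,0,0,0,-8.3,0.35],[0.0,0,0,0,0,-8.3,0.35],[0.0,0,0,0,0,-8.3,0.35],[0.0,0,0,0,0,-6,0.35]])

```text
t: 23.8
tcp_pos: [0.4763, 0.1489, 0.137]
tool_rot: [0.752, 0.659, 0.0, 0.0]
ft_force: [-0.0, 0.1, -0.4]
grip_width: 0.057
```

```bash
python3 bars.py b3.png; python3 go.py .4228 .2835 .05 82.3
```

```text
[479.4  48.5] [110.5  27.7] mean [0.4835 0.0502] ang 0.0
t=23.9 tcp=[0.4763 0.1489 0.1369] F=[0.4 0.4 0.3] w=0.0571 psi=82.22
 tool shift mm=[126.1 -71.3  86.8] rotvec deg=[ 0.05 -0.01 -0.08]; after-turn shift mm=[126.2 -71.   86.9]
```

View pics/b3.png

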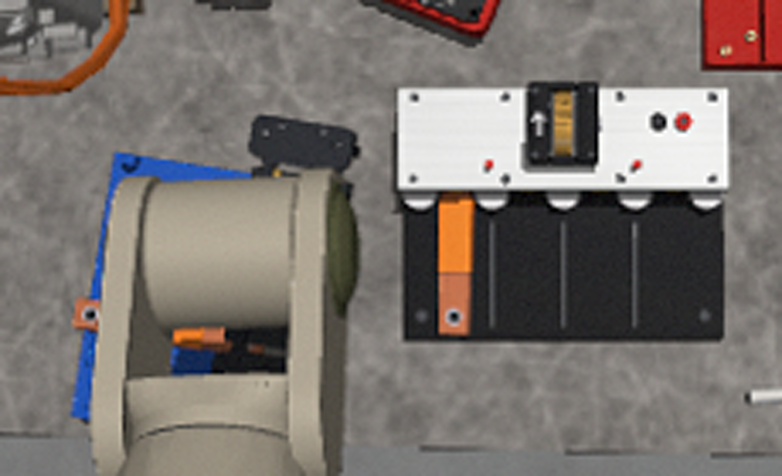

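View pics/side_b3.png

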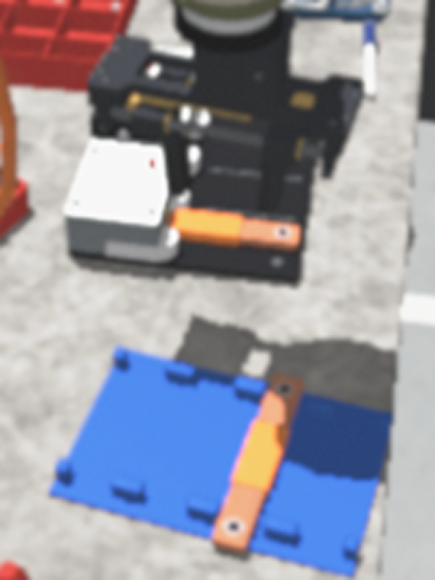

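play_rows(motion=[[0.018,-0.01,0.01,0,0,0,0.35],[0.018,-0.01,0.01,0,0,0,0.35],[0.018,-0.01,0.01,0,0,0,0.35],[0.018,-0.01,0.012,0,0,0,0.35],[0.018,-0.01,0.012,0,0,0,0.35],[0.018,-0.011,0.012,0,0,0,0.35],[0.018,-0.01,0.012,0,0,0,0.35],[0,0,0.009,0,0,0,0.35],[0,0,0,0,0,0,0.35]])

```text
t: 24.8
tcp_pos: [0.4227, 0.2832, 0.0486]
tool_rot: [0.754, 0.657, -0.001, -0.0]
ft_force: [0.3, 0.4, -0.1]
grip_width: 0.0578
```

```bash
python3 go.py .4228 .2835 .0075 82.3; python3 - <<'E'
from h import *
s=get_image("side");crop(s,180,340,230,350,4,"s9.png")
E
```

```text
t=24.8 tcp=[0.4227 0.2832 0.0486] F=[ 0.3  0.4 -0.1] w=0.0578 psi=82.12
 tool shift mm=[ 0.4  0.1 41.1] rotvec deg=[-0.07  0.05 -0.18]; after-turn shift mm=[ 0.4  0.1 41.1]
```

View pics/s9.png

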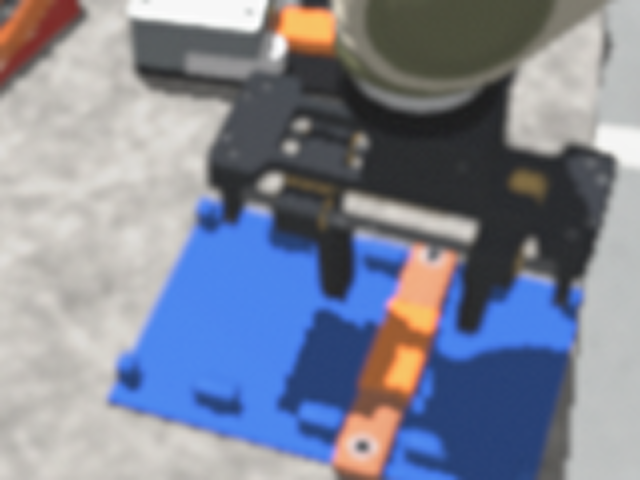

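play_rows(motion=[[0,0,0.015,0,0,0,0.35],[0,0,0.014,0,0,0,0.35],[0,0,0.008,0,0,0,0.35],[0,0,0.003,0,0,0,0.35],[0,0,0,0,0,0,0.35],[0,0,0,0,0,0,1],[0,0,0,0,0,0,1],[0,0,0,0,0,0,1],[0,0,0,0,0,0,1],[0,0,0,0,0,0,1]])

```text
t: 25.85
tcp_pos: [0.4231, 0.2835, 0.0095]
tool_rot: [0.754, 0.657, 0.0, 0.0]
ft_force: [-0.1, 0.0, 2.0]
grip_width: 0.0262
```

play_rows(motion=[[0,0,-0.005,0,0,0,1],[0,0,-0.01,0,0,0,1],[0,0,-0.02,0,0,0,1],[0,0,-0.03,0,0,0,1],[0,0,-0.03,0,0,0,1],[0,0,0,0,0,0,1]])

```text
t: 26.45
tcp_pos: [0.4244, 0.284, 0.1081]
tool_rot: [0.754, 0.657, 0.003, 0.001]
ft_force: [0.6, -0.1, -3.0]
grip_width: 0.0262
```

```bash
python3 go.py .442 -.0685 .1 1.4
```

```text
t=26.4 tcp=[0.4244 0.284  0.1081] F=[ 0.6 -0.1 -3. ] w=0.0262 psi=82.19
 tool shift mm=[-346.9   65.3    7.3] rotvec deg=[ 0.16 -0.42 80.78]; after-turn shift mm=[  9.  352.9   8.1]
```

play_rows(motion=[[-0.02,0.004,0,0,0,0,1],[-0.035,0.007,0,0,0,0,1],[-0.035,0.007,0,0,0,0,1],[-0.035,0.007,0,0,0,0,1],[-0.04,0.007,0,0,0,0,1],[-0.04,0.007,0,0,0,0,1],[-0.04,0.007,0,0,0,0,1],[-0.035,0.007,0,0,0,0,1],[-0.035,0.007,0,0,0,0,1],[-0.031,0.005,0,0,0,0,1]])

```text
t: 27.45
tcp_pos: [0.4398, -0.0698, 0.1037]
tool_rot: [0.754, 0.657, -0.0, -0.0]
ft_force: [0.4, 0.9, -3.1]
grip_width: 0.0264
```

play_rows(motion=[[0,0,0,0,0,8,1],[0,0,0,0,0,8,1],[0,0,0,0,0,8,1],[0,0,0,0,0,8,1],[0,0,0,0,0,8,1],[0,0,0,0,0,8,1],[0,0,0,0,0,8,1],[0,0,0,0,0,8,1],[0,0,0,0,0,8,1],[0,0,0,0,0,8.5,1]])

```text
t: 28.45
tcp_pos: [0.4397, -0.068, 0.1036]
tool_rot: [1.0, 0.012, -0.001, -0.0]
ft_force: [-0.0, -0.9, -2.0]
grip_width: 0.0267
```

```bash
python3 go.py .4408 -.0676 .024 1.4; python3 bars.py b4.png; python3 - <<'E'
from h import *
t=get_image("top");crop(t,240,300,165,265,6,"t9.png")
E
```

```text
t=28.4 tcp=[ 0.4397 -0.068   0.1036] F=[-0.  -0.9 -2. ] w=0.0267 psi=1.34
 tool shift mm=[ 1.2 -0.3 79.6] rotvec deg=[-0.04  0.08 -0.06]; after-turn shift mm=[ 1.1 -0.4 79.6]
[479.4  48.5] [110.5  27.7] mean [0.4842 0.0505] ang 179.8
```

View pics/t9.png

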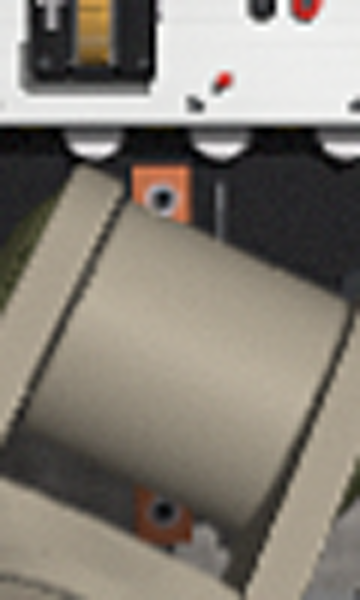

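View pics/b4.png

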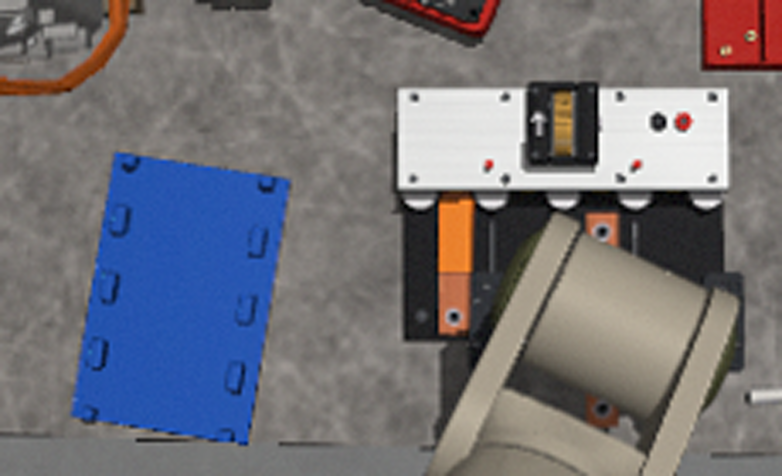

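play_rows(motion=[[0.001,0,0.015,0,0,0,1],[0,0,0.02,0,0,0,1],[0,0,0.02,0,0,0,1],[0,0,0.015,0,0,0,1],[0,0,0.008,0,0,0,1],[0,0,0.003,0,0,0,1],[0,0,0.001,0,0,0,1],[0,0,0,0,0,0,1]])

```text
t: 29.4
tcp_pos: [0.4415, -0.0683, 0.0226]
tool_rot: [1.0, 0.015, 0.0, 0.0]
ft_force: [0.4, -0.1, -1.8]
grip_width: 0.0265
```

```bash
python3 go.py .4408 -.0676 .0174 1.4; python3 - <<'E'
from h import *
t=get_image("top");crop(t,240,300,165,265,6,"t10.png")
s=get_image("side"); crop(s,215,335,170,260,6,"s10.png")
E
```

```text
t=29.4 tcp=[ 0.4415 -0.0683  0.0226] F=[ 0.4 -0.1 -1.8] w=0.0265 psi=1.72
 tool shift mm=[-0.7 -0.7  5.2] rotvec deg=[ 0.02 -0.04  0.32]; after-turn shift mm=[-0.7 -0.7  5.2]
```

View pics/t10.png

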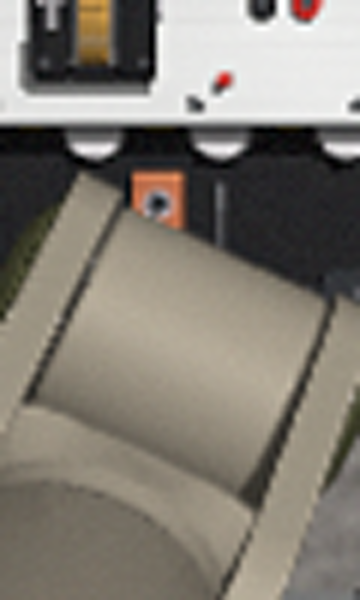

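View pics/s10.png

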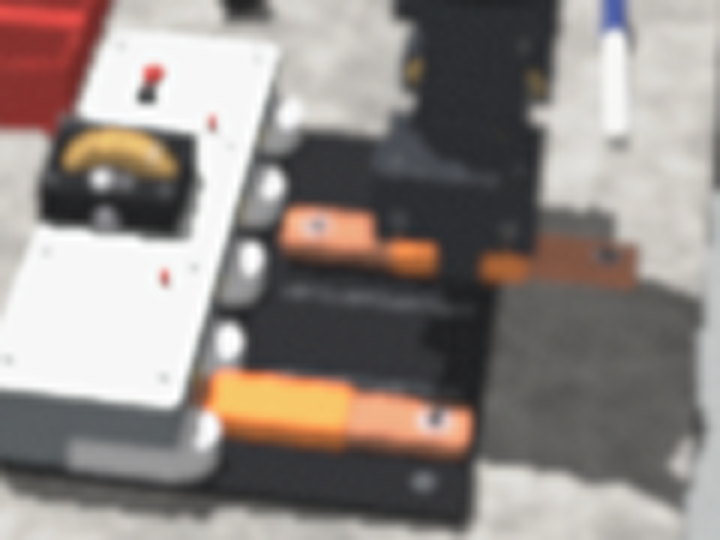

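play_rows(motion=[[0,-0.0007,0.003,0,0,0.3,1],[0,0,0.001,0,0,0,1],[0,0,0,0,0,0,1]])

```text
t: 29.8
tcp_pos: [0.4412, -0.0674, 0.0182]
tool_rot: [1.0, 0.012, -0.0, -0.0]
ft_force: [-0.7, 0.2, -3.5]
grip_width: 0.0262
```

play_rows(motion=[[0,0,0.0005,0,0,0,1],[0,0,0.0005,0,0,0,1],[0,0,0,0,0,0,1]])

```text
t: 30.1
tcp_pos: [0.4413, -0.0675, 0.0175]
tool_rot: [1.0, 0.012, 0.0, 0.0]
ft_force: [-1.6, 0.0, 2.8]
grip_width: 0.0263
```

Contact as predicted (0.0175); lift a hair and slide in.

play_rows(motion=[[0.004,0,-0.0005,0,0,0,1],[0.006,0,0,0,0,0,1],[0.006,0,0,0,0,0,1],[0.006,0,0,0,0,0,1],[0.006,0,0,0,0,0,1],[0,0,0,0,0,0,1]])

```text
t: 30.7
tcp_pos: [0.4701, -0.0669, 0.0177]
tool_rot: [1.0, 0.012, 0.0, 0.0]
ft_force: [0.1, -0.6, -2.5]
grip_width: 0.0265
```

play_rows(motion=[[0.006,0,0,0,0,0,1],[0.006,0,0,0,0,0,1],[0.006,0,0,0,0,0,1],[0.006,0,0,0,0,0,1],[0,0,0,0,0,0,1]])

```text
t: 31.2
tcp_pos: [0.4941, -0.0663, 0.0178]
tool_rot: [1.0, 0.012, 0.0, 0.0]
ft_force: [0.2, 0.4, -2.6]
grip_width: 0.0262
```

play_rows(motion=[[0.003,0,0,0,0,0,1],[0.003,0,0,0,0,0,1],[0,0,0,0,0,0,1]])

```text
t: 31.5
tcp_pos: [0.4996, -0.0662, 0.0178]
tool_rot: [1.0, 0.012, 0.0, 0.0]
ft_force: [0.6, -0.0, -2.5]
grip_width: 0.0267
```

play_rows(motion=[[0.002,0,0,0,0,0,1],[0,0,0,0,0,0,1]])

```text
t: 31.7
tcp_pos: [0.5014, -0.0661, 0.0178]
tool_rot: [1.0, 0.012, 0.0, 0.0]
ft_force: [0.5, -0.3, -2.4]
grip_width: 0.0264
```

play_rows(motion=[[0.002,0,0,0,0,0,1],[0.001,0,0,0,0,0,1],[0,0,0,0,0,0,1]])

```text
t: 32.0
tcp_pos: [0.5044, -0.066, 0.0177]
tool_rot: [1.0, 0.012, 0.0, 0.0]
ft_force: [-0.1, -0.6, -2.2]
grip_width: 0.0262
```

play_rows(motion=[[0.0015,0,0,0,0,0,1],[0,0,0,0,0,0,1]])

```text
t: 32.2
tcp_pos: [0.5059, -0.066, 0.0178]
tool_rot: [1.0, 0.012, 0.0, 0.0]
ft_force: [-0.5, 0.7, -3.0]
grip_width: 0.026
```

play_rows(motion=[[0.0015,0,0,0,0,0,1],[0,0,0,0,0,0,1]])

```text
t: 32.4
tcp_pos: [0.5072, -0.0659, 0.0177]
tool_rot: [1.0, 0.012, -0.0, -0.0]
ft_force: [-0.1, -0.1, -2.8]
grip_width: 0.0266
```

play_rows(motion=[[0.001,0,0,0,0,0,1],[0,0,0,0,0,0,1]])

```text
t: 32.6
tcp_pos: [0.5072, -0.0657, 0.0175]
tool_rot: [1.0, 0.012, -0.001, -0.0]
ft_force: [-4.7, -0.5, -0.7]
grip_width: 0.0265
```

play_rows(motion=[[0.001,0,0,0,0,0,1],[0,0,0,0,0,0,1]])

```text
t: 32.8
tcp_pos: [0.5073, -0.0657, 0.0175]
tool_rot: [1.0, 0.012, -0.002, -0.0]
ft_force: [-8.8, -2.0, 1.7]
grip_width: 0.0261
```

play_rows(motion=[[0.001,0,0,0,0,0,1],[0,0,0,0,0,0,1]])

```text
t: 33.0
tcp_pos: [0.5073, -0.0657, 0.0175]
tool_rot: [1.0, 0.012, -0.004, -0.0]
ft_force: [-13.0, -4.4, 4.9]
grip_width: 0.0265
```

play_rows(motion=[[-0.003,0,-0.0003,0,0,0,1],[0,0,0,0,0,0,0.5],[0,0,0,0,0,0,0.5],[0,0,0,0,0,0,0.5],[0,0,-0.01,0,0,0,0.5],[0,0,-0.02,0,0,0,0.5],[0,0,-0.03,0,0,0,1],[-0.03,0,-0.02,0,0,0,1],[-0.04,0,0,0,0,0,1],[-0.04,0,0,0,0,0,1]])

```text
t: 34.0
tcp_pos: [0.3964, -0.0685, 0.0991]
tool_rot: [1.0, 0.012, 0.001, 0.001]
ft_force: [-0.9, -0.0, 0.9]
grip_width: 0.014
```

```bash
python3 go.py .397 -.0685 .018 1.4; python3 bars.py b5.png
```

```text
t=34.0 tcp=[ 0.3964 -0.0685  0.0991] F=[-0.9 -0.   0.9] w=0.0140 psi=1.42
 tool shift mm=[ 0.4 -0.1 81.1] rotvec deg=[ 0.07 -0.13  0.02]; after-turn shift mm=[ 0.6 -0.  81.1]
[479.4  48.5] [110.5  27.7] mean [0.4835 0.0503] ang 0.1
[489.  -67.4] [96.7 27.7] mean [ 0.4934 -0.0669] ang 3.1
```

View pics/b5.png

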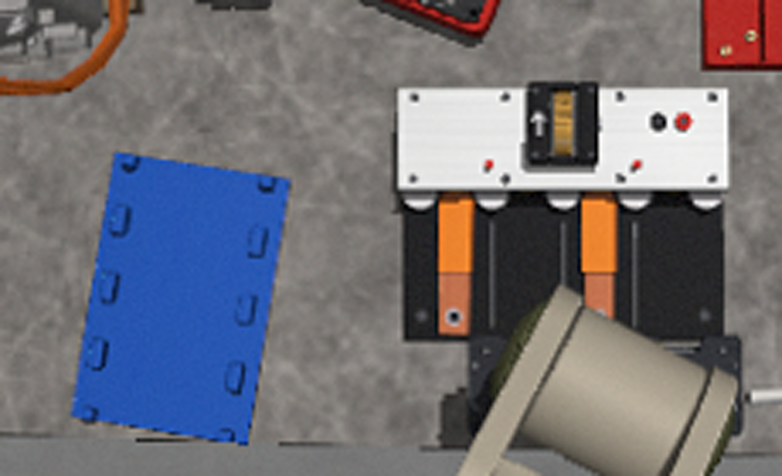

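View pics/side_b5.png

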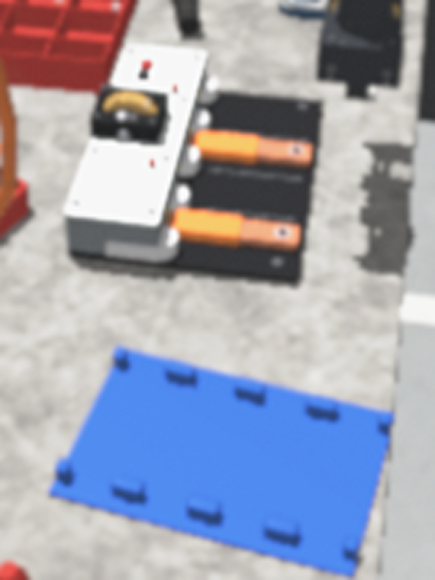

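play_rows(motion=[[0,0,0.03,0,0,0,1],[0,0,0.03,0,0,0,1],[0,0,0.015,0,0,0,1],[0,0,0.0065,0,0,0,1],[0.006,0,0,0,0,0,1],[0.006,0,0,0,0,0,1],[0.004,0,0,0,0,0,1],[0.002,0,0,0,0,0,1],[0,0,0,0,0,0,1]])

```text
t: 35.0
tcp_pos: [0.4157, -0.0682, 0.0169]
tool_rot: [1.0, 0.012, 0.0, 0.0]
ft_force: [-0.4, 0.1, -1.2]
grip_width: 0.0004
```

play_rows(motion=[[0.002,0,0,0,0,0,1],[0,0,0,0,0,0,1]])

```text
t: 35.2
tcp_pos: [0.4171, -0.068, 0.0166]
tool_rot: [1.0, 0.012, -0.0, -0.0]
ft_force: [0.3, 0.9, 1.4]
grip_width: 0.0003
```

play_rows(motion=[[0.002,0,0,0,0,0,1],[0,0,0,0,0,0,1]])

```text
t: 35.4
tcp_pos: [0.4174, -0.0677, 0.0164]
tool_rot: [1.0, 0.012, -0.002, -0.0]
ft_force: [-8.7, -2.7, 6.4]
grip_width: 0.0004
```

play_rows(motion=[[0.001,0,0,0,0,0,1],[0,0,0,0,0,0,1]])

```text
t: 35.6
tcp_pos: [0.4175, -0.0676, 0.0164]
tool_rot: [1.0, 0.012, -0.003, -0.001]
ft_force: [-13.5, -5.5, 8.6]
grip_width: 0.0005
```

play_rows(motion=[[-0.01,0,0,0,0,0,1],[-0.018,0,-0.03,0,0,0,1],[0,-0.03,-0.01,0,0,0,1],[0,-0.04,0,0,0,0,1],[0,-0.04,0.01,0,0,0,1],[0,-0.006,0.02,0,0,0,1],[0,0,0.01,0,0,0,1],[0.005,0,0,0,0,0,1],[0,0,0,0,0,0,1]])

```text
t: 36.5
tcp_pos: [0.3954, 0.0471, 0.0168]
tool_rot: [1.0, 0.012, 0.001, 0.0]
ft_force: [-0.7, -0.2, 0.1]
grip_width: 0.0001
```

```bash
python3 go.py .411 .0475 .017 1.4
```

```text
t=36.5 tcp=[0.3954 0.0471 0.0168] F=[-0.7 -0.2  0.1] w=0.0001 psi=1.35
 tool shift mm=[15.6  0.  -0.2] rotvec deg=[ 0.01 -0.06 -0.05]; after-turn shift mm=[15.6  0.  -0.2]
```

play_rows(motion=[[0.006,0,0,0,0,0,1],[0.006,0,0,0,0,0,1],[0.003,0,0,0,0,0,1],[0.002,0,0,0,0,0,1],[0,0,0,0,0,0,1]])

```text
t: 37.0
tcp_pos: [0.4117, 0.0477, 0.0166]
tool_rot: [1.0, 0.012, 0.0, 0.0]
ft_force: [0.2, -0.3, -0.4]
grip_width: 0.0006
```

play_rows(motion=[[0.002,0,0,0,0,0,1],[0,0,0,0,0,0,1]])

```text
t: 37.2
tcp_pos: [0.4136, 0.0478, 0.0166]
tool_rot: [1.0, 0.012, 0.0, 0.0]
ft_force: [-0.2, 0.2, 0.4]
grip_width: 0.0008
```

play_rows(motion=[[0.002,0,0,0,0,0,1],[0,0,0,0,0,0,1]])

```text
t: 37.4
tcp_pos: [0.4145, 0.048, 0.0164]
tool_rot: [1.0, 0.012, -0.001, -0.0]
ft_force: [-4.3, -0.8, 2.2]
grip_width: 0.0001
```

play_rows(motion=[[0.0015,0,0,0,0,0,1],[0,0,0,0,0,0,1]])

```text
t: 37.6
tcp_pos: [0.4146, 0.0481, 0.0163]
tool_rot: [1.0, 0.012, -0.003, -0.0]
ft_force: [-9.7, -3.3, 5.8]
grip_width: 0.0007
```

play_rows(motion=[[0.0015,0,0,0,0,0,1],[0,0,0,0,0,0,1]])

```text
t: 37.8
tcp_pos: [0.4147, 0.0482, 0.0161]
tool_rot: [1.0, 0.012, -0.004, -0.0]
ft_force: [-14.4, -4.1, 9.7]
grip_width: 0.0006
```

play_rows(motion=[[-0.01,0,0,0,0,0,1],[-0.01,0,-0.03,0,0,0,1],[0,0,-0.04,0,0,0,1],[0,0,-0.04,0,0,0,1],[0.02,0.01,-0.02,0,0,0,1],[0.03,0.02,0,0,0,-8,1],[0,0,0,0,0,-8.3,1],[0,0,0,0,0,-8.3,1],[0,0,0,0,0,-8.3,1],[0,0,0,0,0,-8.3,1]])

```text
t: 38.8
tcp_pos: [0.4493, 0.0187, 0.1465]
tool_rot: [0.931, 0.366, 0.0, 0.0]
ft_force: [0.1, 0.4, 0.5]
grip_width: 0.0002
```

play_rows(motion=[[0,0,0,0,0,-8.2,1],[0,0,0,0,0,-8.2,1],[0,0,0,0,0,-8.2,1],[0,0,0,0,0,-8.2,1],[0,0,0,0,0,-8.2,1],[0,0,0,0,0,-7.8,1]])

```text
t: 39.4
tcp_pos: [0.4493, 0.0187, 0.1466]
tool_rot: [0.696, 0.718, 0.0, 0.0]
ft_force: [0.6, -0.2, 0.2]
grip_width: 0.0006
```

```bash
python3 go.py .604 -.0357 .11 91.4; python3 - <<'E'
from h import *
t=get_image("top");crop(t,200,310,145,235,7,"t11.png")
E
```

```text
t=39.4 tcp=[0.4493 0.0187 0.1466] F=[ 0.6 -0.2  0.2] w=0.0006 psi=91.71
 tool shift mm=[-59.  152.9  36.7] rotvec deg=[0.06 0.   0.31]; after-turn shift mm=[-58.2 153.3  36.6]
```

View pics/t11.png

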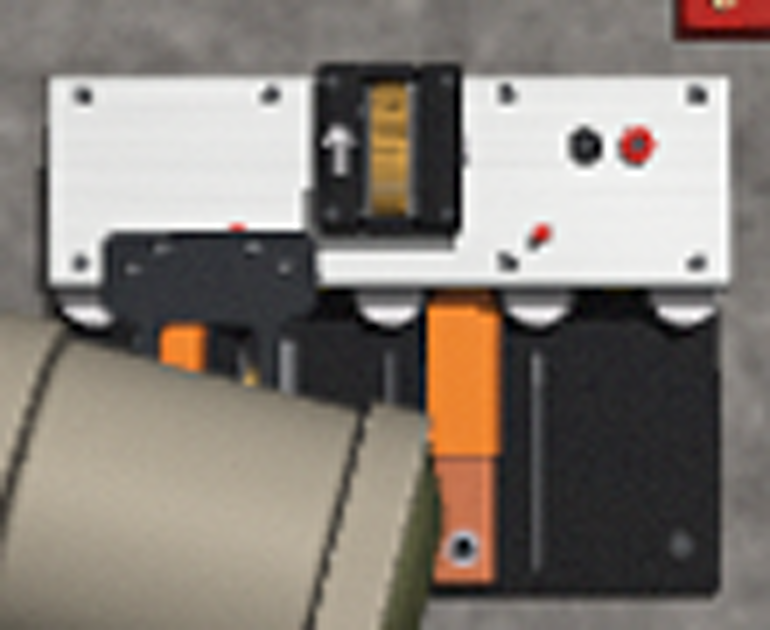

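play_rows(motion=[[-0.007,0.019,0,0,0,0.3,1],[-0.007,0.019,0,0,0,0,1],[-0.007,0.019,0,0,0,0,1],[-0.007,0.019,0,0,0,0,1],[-0.0075,0.0192,0,0,0,0,1],[-0.0075,0.0192,0.01,0,0,0,1],[-0.0075,0.0192,0.02,0,0,0,1],[-0.0075,0.0192,0.02,0,0,0,1],[0,0,0,0,0,0,1]])

```text
t: 40.35
tcp_pos: [0.6034, -0.0369, 0.0938]
tool_rot: [0.702, 0.713, -0.001, -0.001]
ft_force: [0.1, 0.6, -0.3]
grip_width: 0.0004
```

```bash
python3 go.py .603 -.0355 .085 91.4
```

```text
t=40.4 tcp=[ 0.6034 -0.0369  0.0938] F=[ 0.1  0.6 -0.3] w=0.0004 psi=90.90
 tool shift mm=[ 1.4 -0.4  8.8] rotvec deg=[-0.17 -0.05 -0.5 ]; after-turn shift mm=[ 1.4 -0.4  8.8]
```

play_rows(motion=[[0.0013,0,0.004,0,0,-0.4,1],[0,0,0.003,0,0,0,1],[0,0,0.0015,0,0,0,1],[0,0,0,0,0,0,1]])

```text
t: 40.75
tcp_pos: [0.6028, -0.0348, 0.0886]
tool_rot: [0.698, 0.716, 0.0, 0.0]
ft_force: [0.4, -0.0, 0.3]
grip_width: 0.0007
```

play_rows(motion=[[0,0,0.0005,0,0,0,1],[0,0,0,0,0,0,1]])

```text
t: 40.95
tcp_pos: [0.603, -0.035, 0.0878]
tool_rot: [0.698, 0.716, 0.0, 0.0]
ft_force: [-0.7, -0.7, 0.2]
grip_width: 0.0002
```

play_rows(motion=[[0,0,0.001,0,0,0,1],[0,0,0,0,0,0,1]])

```text
t: 41.15
tcp_pos: [0.6032, -0.035, 0.0871]
tool_rot: [0.698, 0.716, 0.0, 0.0]
ft_force: [-1.0, -0.0, 3.7]
grip_width: 0.0007
```

play_rows(motion=[[0,0,0.001,0,0,0,1],[0,0,0,0,0,0,1]])

```text
t: 41.35
tcp_pos: [0.6033, -0.0351, 0.0869]
tool_rot: [0.698, 0.716, 0.0, 0.001]
ft_force: [-3.0, 0.8, 10.4]
grip_width: 0.0004
```

play_rows(motion=[[0,0,0.0005,0,0,0,1],[0,0,0,0,0,0,1]])

```text
t: 41.55
tcp_pos: [0.6033, -0.0351, 0.0868]
tool_rot: [0.698, 0.716, 0.0, 0.001]
ft_force: [-3.7, 0.8, 12.6]
grip_width: 0.0008
```

play_rows(motion=[[0,-0.004,0,0,0,0,1],[0,-0.004,0,0,0,0,1],[0,-0.004,0,0,0,0,1],[0,0,0,0,0,0,1]])

```text
t: 41.95
tcp_pos: [0.5923, -0.0354, 0.0872]
tool_rot: [0.698, 0.716, 0.002, 0.002]
ft_force: [-0.5, 2.1, 12.6]
grip_width: 0.0003
```

play_rows(motion=[[0,-0.004,0,0,0,0,1],[0,-0.004,0,0,0,0,1],[0,-0.004,0,0,0,0,1],[0,-0.003,0,0,0,0,1],[0,0,0,0,0,0,1]])

```text
t: 42.45
tcp_pos: [0.5765, -0.0358, 0.086]
tool_rot: [0.698, 0.716, 0.001, 0.001]
ft_force: [-1.4, 0.1, 7.5]
grip_width: 0.0003
```

play_rows(motion=[[0,0,-0.006,0,0,0,1],[0,0.014,0,0,0,0,1],[0,0.013,0,0,0,0,1],[0,0,0.004,0,0,0,1],[0,0,0.002,0,0,0,1],[0,0,0,0,0,0,1]])

```text
t: 43.05
tcp_pos: [0.6041, -0.0352, 0.0868]
tool_rot: [0.698, 0.716, 0.001, 0.002]
ft_force: [2.9, 0.0, 9.6]
grip_width: 0.0
```

play_rows(motion=[[0,-0.004,0,0,0,0,1],[0,-0.004,0,0,0,0,1],[0,-0.004,0,0,0,0,1],[0,-0.004,0,0,0,0,1]])

```text
t: 43.45
tcp_pos: [0.5882, -0.0356, 0.0871]
tool_rot: [0.698, 0.716, 0.002, 0.002]
ft_force: [2.9, 0.9, 13.2]
grip_width: 0.0005
```

play_rows(motion=[[0,-0.004,0.0003,0,0,0,1],[0,-0.004,0.0002,0,0,0,1],[0,-0.003,0,0,0,0,1],[0,0,0,0,0,0,1]])

```text
t: 43.85
tcp_pos: [0.5757, -0.0359, 0.0856]
tool_rot: [0.698, 0.716, 0.0, 0.001]
ft_force: [-2.4, -0.3, 9.9]
grip_width: 0.0006
```

```bash
python3 - <<'E'
from h import *
s=get_image("side");crop(s,205,270,165,245,7,"s12.png")
E
```

```text
(no output)
```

View pics/s12.png

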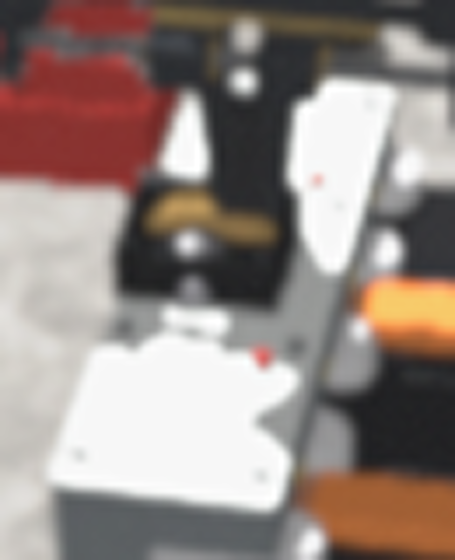

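Pins at (262,356) and (317,181) look a bit shorter than before; it is turning. More strokes.

play_rows(motion=[[0,0,-0.006,0,0,0,1],[0,0.014,0,0,0,0,1],[0,0.013,0,0,0,0,1],[0,0,0.004,0,0,0,1],[0,0,0.0018,0,0,0,1],[0,0,0,0,0,0,1]])

```text
t: 44.5
tcp_pos: [0.604, -0.0352, 0.0867]
tool_rot: [0.698, 0.716, 0.002, 0.002]
ft_force: [3.3, 1.2, 13.1]
grip_width: 0.0003
```

play_rows(motion=[[0,-0.004,0,0,0,0,1],[0,-0.004,0,0,0,0,1],[0,-0.004,0,0,0,0,1],[0,-0.004,0,0,0,0,1],[0,-0.004,0,0,0,0,1],[0,-0.004,0.0002,0,0,0,1],[0,-0.003,0,0,0,0,1]])

```text
t: 45.2
tcp_pos: [0.5761, -0.0358, 0.0859]
tool_rot: [0.698, 0.716, 0.001, 0.001]
ft_force: [1.2, 0.0, 7.6]
grip_width: 0.0002
```

play_rows(motion=[[0,0,-0.006,0,0,0,1],[0,0.014,0,0,0,0,1],[0,0.013,0,0,0,0,1],[0,0,0.004,0,0,0,1],[0,0,0.0018,0,0,0,1],[0,0,0,0,0,0,1]])

```text
t: 45.8
tcp_pos: [0.604, -0.0352, 0.0867]
tool_rot: [0.698, 0.716, 0.002, 0.002]
ft_force: [3.5, 0.8, 13.5]
grip_width: 0.0004
```

play_rows(motion=[[0,-0.004,0,0,0,0,1],[0,-0.004,0,0,0,0,1],[0,-0.004,0,0,0,0,1],[0,-0.004,0,0,0,0,1],[0,-0.004,0,0,0,0,1],[0,-0.004,0.0002,0,0,0,1],[0,-0.003,0,0,0,0,1]])

```text
t: 46.5
tcp_pos: [0.5761, -0.0358, 0.0859]
tool_rot: [0.698, 0.716, 0.001, 0.001]
ft_force: [1.2, 0.4, 6.6]
grip_width: 0.0006
```

play_rows(motion=[[0,0,-0.006,0,0,0,1],[0,0.014,0,0,0,0,1],[0,0.013,0,0,0,0,1],[0,0,0.004,0,0,0,1],[0,0,0.0018,0,0,0,1],[0,0,0,0,0,0,1]])

```text
t: 47.1
tcp_pos: [0.604, -0.0352, 0.0867]
tool_rot: [0.698, 0.716, 0.002, 0.002]
ft_force: [3.4, 2.0, 12.9]
grip_width: 0.0002
```

play_rows(motion=[[0,-0.004,0,0,0,0,1],[0,-0.004,0,0,0,0,1],[0,-0.004,0,0,0,0,1],[0,-0.003,0,0,0,0,1]])

```text
t: 47.5
tcp_pos: [0.5891, -0.0356, 0.0871]
tool_rot: [0.698, 0.716, 0.002, 0.003]
ft_force: [3.4, 2.1, 16.7]
grip_width: 0.0005
```

play_rows(motion=[[0,-0.003,0,0,0,0,1],[0,-0.003,0,0,0,0,1]])

```text
t: 47.7
tcp_pos: [0.5831, -0.0357, 0.087]
tool_rot: [0.698, 0.716, 0.002, 0.003]
ft_force: [1.9, 0.9, 14.5]
grip_width: 0.0006
```

play_rows(motion=[[0,-0.003,0,0,0,0,1],[0,-0.002,0.0003,0,0,0,1],[0,0,0,0,0,0,1]])

```text
t: 48.0
tcp_pos: [0.5774, -0.0358, 0.0861]
tool_rot: [0.698, 0.716, 0.001, 0.002]
ft_force: [0.7, -0.2, 13.0]
grip_width: 0.0007
```

play_rows(motion=[[0,0,-0.006,0,0,0,1],[0,0.014,0,0,0,0,1],[0,0.012,0,0,0,0,1],[0,0,0.004,0,0,0,1],[0,0,0.0018,0,0,0,1],[0,0,0,0,0,0,1]])

```text
t: 48.6
tcp_pos: [0.604, -0.0351, 0.0867]
tool_rot: [0.698, 0.716, 0.002, 0.002]
ft_force: [3.4, 1.1, 13.1]
grip_width: 0.0005
```

play_rows(motion=[[0,-0.003,0,0,0,0,1],[0,-0.003,0,0,0,0,1]])

```text
t: 48.8
tcp_pos: [0.5998, -0.0356, 0.0872]
tool_rot: [0.698, 0.716, 0.003, 0.004]
ft_force: [11.0, 0.8, 12.8]
grip_width: 0.0003
```

play_rows(motion=[[0,-0.003,0,0,0,0,1],[0,-0.003,0,0,0,0,1]])

```text
t: 49.0
tcp_pos: [0.5937, -0.036, 0.0872]
tool_rot: [0.698, 0.716, 0.003, 0.004]
ft_force: [9.7, -0.5, 12.6]
grip_width: 0.0002
```

play_rows(motion=[[0,-0.003,0,0,0,0,1],[0,-0.003,0,0,0,0,1]])

```text
t: 49.2
tcp_pos: [0.5877, -0.0362, 0.0871]
tool_rot: [0.698, 0.716, 0.003, 0.004]
ft_force: [10.1, -1.2, 13.0]
grip_width: 0.0003
```

play_rows(motion=[[0,0.001,-0.004,0,0,0,1],[0,0,-0.02,0,0,0,1],[0,-0.03,-0.04,0,0,0,1],[0,-0.03,-0.04,0,0,0,1],[0,-0.04,-0.02,0,0,0,1],[0,-0.04,0,0,0,0,1],[0.04,-0.03,0,0,0,0,1],[0.04,0,0,0,0,0,1],[0.04,0,0,0,0,0,1],[0.04,0,0,0,0,0,1]])

```text
t: 50.2
tcp_pos: [0.4103, 0.1213, 0.2081]
tool_rot: [0.698, 0.716, -0.001, -0.001]
ft_force: [0.3, 0.1, 0.2]
grip_width: 0.0003
```

play_rows(motion=[[0.04,0,0,0,0,0,1],[0.04,0,0,0,0,0,1],[0.03,0,0,0,0,0,1],[0,0,0,0,0,0,1]])

```text
t: 50.6
tcp_pos: [0.4075, 0.2322, 0.2077]
tool_rot: [0.697, 0.717, -0.001, -0.001]
ft_force: [0.0, -0.3, -0.8]
grip_width: 0.0005
```

```bash
python3 bars.py b6.png; python3 - <<'E'
from h import *
s=get_image("side");crop(s,205,270,165,245,7,"s13.png")
t=get_image("top");crop(t,200,310,145,235,7,"t13.png")
x=read_state();print(x["t"],x["tcp_pos"],x["ft_force"])
tc=lambda x,y:[(x+.5)/3.4-.5+90,(y+.5)/3.4-.5+130]
cv2.imwrite("pics/full13.png",t["frame"][:,:,::-1])
E
```

```text
[479.4  48.5] [110.5  27.7] mean [0.4834 0.0502] ang 0.0
[483.5 -67.5] [107.7  27.7] mean [ 0.4881 -0.0671] ang 1.9
50.8 [0.4087143  0.22907149 0.20826381] [-0.117767   -0.18406286  0.79541787]
```

View pics/s13.png

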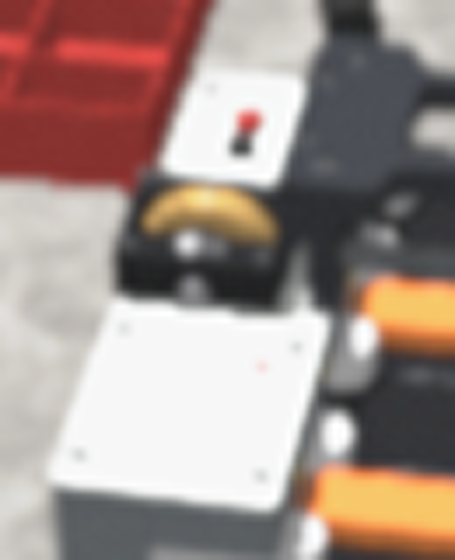

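View pics/t13.png

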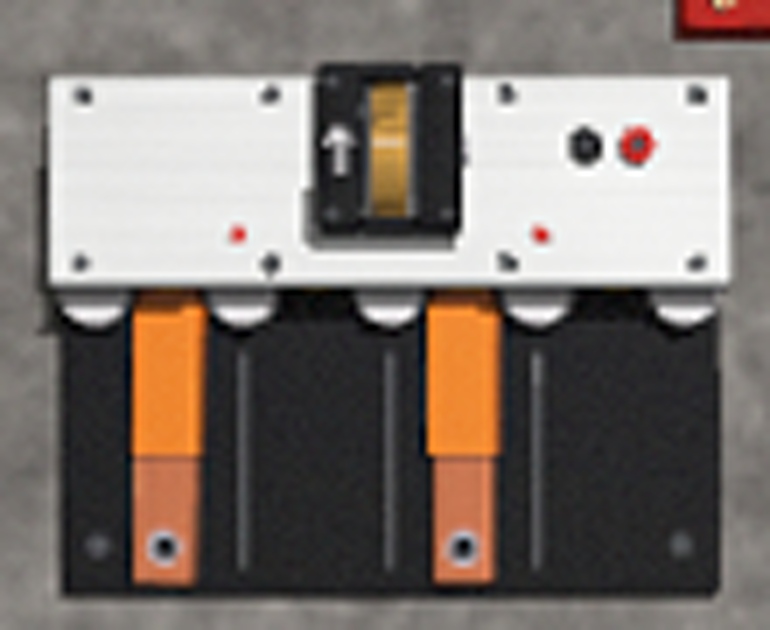

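View pics/full13.png

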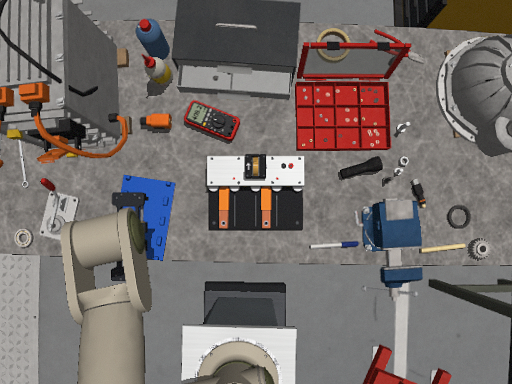

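```bash
python3 -c "
from station import *
print(finish_job())"
```

```text
the job is handed in; nothing more can be done
None
```

The job is handed in. Both busbars in the rack (only two were there in this run) are in the fixture, and the contact beam is back down on them. It took about 51 s of the 210 s allowed.

- **Beam up:** I rolled the thumbwheel with the shut fingertips until it stopped turning at about 19 N sideways. The camera showed both tell-tale pins standing well out. During that last push the downward force reached 27 N, above the suggested 6 to 15 N. Earlier and later strokes also touched about 17 N.
- **Busbars home:** One went into bay 4 and the other into bay 2. I then pushed each on its rear end with about 14 N, and neither moved further. The two stopping points match the fixture's angle to within about 0.1 mm.
- **Beam down:** I rolled the wheel back until the fingertip slipped against the lower stop at about 10 N.
- **Last pictures:** Both pins are back at their starting height with no shadow. The rear ends of both busbars are level, about 5 mm inside the bed edge. The hv_plug, torch and marker have not moved, and the robot is touching nothing.
- **Not measured or slightly off:**
  - I did not measure the contact force on the busbars; I am judging it from the pins and the wheel's stop.
  - The busbar in bay 4 sits about 1° askew between its guides.
  - My side-view readings of the fixture's position were up to 8 mm from the top-view ones. I relied on the top view and on what the arm felt.

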